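# Leak-check a gearbox casing with the hand pump and the listening probe

## Robot

A 6-joint arm with a two-finger parallel gripper is mounted at the origin on the work surface. World frame = base frame: x ahead of the robot, y to its left, z up, the work surface at z = 0. Lengths are in mm, angles in rad, forces in N, time in s.
With the tool pointing down it reaches from about 275 to 1000 mm from the base axis. Payload 8.4 kg.
Tool frame: the origin (TCP) lies between the finger pads, 19 mm behind the fingertips; this is the grasp point; y points along the fingers, x is the direction in which the jaws open and shut, and the axes are right-handed (so a half turn about y gives the same grasp; the last joint's range is limited). The gripper opens to 85 mm and grips with 20 to 120 N. Pads are 22 mm wide; open, the fingers measure 114 mm over their backs; the gripper's body (76 mm by 85 mm) begins 54 mm behind the grasp point. The pads swing forward as they close: fully open they stand 13 mm farther back than shut.
Start: joints at [1.235, 0.353, 1.633, -0, 1.155, -0.002], TCP at [204.771, 590.506, 249.981] pointing down, gripper open.
Joint ranges: [-2.63, 2.63], [-0.92, 2.1], [0.06, 2.66], [-1.3, 4.44], [0, 2.69], [-3.02, 3.02]. Speed limits (rad/s): [2.22, 2.22, 2.79, 3.14, 3.14, 3.14].

## Interface

Orientations are given as [roll, pitch, yaw] about the fixed x, y, z axes, in that order (R = Rz(yaw) Ry(pitch) Rx(roll)).
In Python, from rig import r, cams, order gives the robot as it stands. The module is installed in compiled form; this text tells all that it offers.
- The arm moves only by the shell command python3 -m crank 'ROWS' [FORCE]. ROWS is JSON, a list of rows, each a list of 7 numbers: the turn, a rotation vector about the tool's x, y, z in degrees, then the shift along the tool's x, y, z in cm, then the opening, from -1 (shut) to 1 (fully open). A call has exactly 10 rows; each row shifts and turns the pose as measured when the row begins, along the tool's axes as they then stand; what a row does not reach is not made up. A row lasts 1/12 s, in which the tool goes at most 41.7 mm and 7.16 degrees, less where a joint would pass 70% of its speed; a pose out of reach is approached as far as the arm can. A call with a gripper value outside its range is refused whole. The fingers move at their own pace and stop on an object; FORCE is the grip in N (left out, the last holds). Time passes only in rows, so rows that do not move let the fingers close, or fill a call up. It gives the time, the measured TCP pose, the force and the opening at its end, in the units of the state.
- r.sense(): the state, without advancing time (a new reading comes with each control period).
- cams.grab_frame(name): name is "scene" or "top"; returns the picture (400x640x3 uint8, blue, green, red); there is no depth.
- cams.camera_info(name): a dict with "intrinsics" (3x3 intrinsics, pixels), "k1" (the pictures are not rectified: a ray, as slopes to the right and down, at radius r is drawn at 1 + k1 r^2 times it, then the intrinsics apply), "view" (4x4, takes a point from world to camera coordinates). Camera axes: x right, y up, looking along -z (the intrinsics and any distortion apply to the point x, -y, -z); pixel columns grow to the right and rows downward; lengths in mm; the calibration is good to about 2 mm. A picture is of the moment at which its call begins. camera_info takes no time and is no camera call.
- order.sign_off(): hands the job in, once; it reports no verdict.
The state is a dict: "clock": time; "qpos": joint angles; "qvel": joint speeds; "joint_efforts": joint torques, N m; "eef_pos": TCP position; "tcp_rot": TCP orientation; "contact_force": force on the tool from outside, world axes, zero at the start; "wrist_torque": the same for the moment, N m; "opening": opening from 0.0 (shut) to 1.0 (fully open).
Only numpy, scipy, OpenCV 4.12 (cv2) and the standard library are available. Lean on these libraries where they do the work, as an engineer would, in place of code of your own. Each camera call takes 0.05 s, during which the arm holds its last target.

## Task

Leak-check the split gearbox casing: first pump it up with two full strokes of the hand pump, each time squeezing the steel lever right in against the grip with the fingers, pausing there briefly, and letting it spring fully back out. Then lift the bent-nosed listening probe off its forked rest and run its tip slowly (below 8 cm/s) along the joint on top of the casing, from the pair of bolts nearest the round bearing cover to the last pair of bolts at the other end, staying over the joint and less than 1 cm above it without pressing on the metal. Finally lay the probe back in its rest as it lay before, and leave the tape, jar, tin and screwdriver where they are.

Things in the scene. Friction and masses are not known exactly. Their poses are not given: they have to be found in the camera images.
- pump: hand pump fixed upside down on the bench; origin: centre of its underside. Base plate 190 x 124 x 12 mm; barrel 48 mm thick along x, its top at 74 mm (straps 79), gauge 60 mm across at the +x end. The grip leans 35 degrees to the pump's -x (the robot). Above it a steel bail, 12 mm bar: uprights at x 85, y +-55, bent at z 210 to a crossbar at x -10, z 315, so come in tilted
- pump_grip: fixed black pistol grip; origin at its root, (30, 0, 70) mm in the pump's frame. Its z runs up the leaning grip, x square to that towards the trigger lever (far, upper side). 26 mm thick (x -13 to 13), 34 wide (y), free end at z = 120; root block up to z = 19. Squeeze along x with the tool pointing down along -z, TCP at z about 88: one finger on the grip's back, the other on the lever
- pump_trigger (a joint): angle of the trigger lever: 0 = sprung out, 0.20 rad = fully squeezed. A stroke counts above 0.16 for 0.2 s with a finger also bearing on the grip, then back below 0.03 for 0.2 s. Full squeeze takes about 10 N
- trigger_mid (a point): middle of the lever's outer face, 75 mm from its hinge. Lever: steel bar 10 mm thick, 26 wide, 105 long, hinged at (22, 0, 8) mm in the grip's frame. Let out, its outer face is at grip x = 42 at z = 82, 47 at its tip (z = 107): 60 mm over grip and lever; squeezed it lies parallel to the grip, outer face at x = 27 (40 mm over both)
- casing: fixed aluminium split gearbox casing, 130 x 190 x 90 mm (x, y, z), origin at the centre of its underside; the joint of its two halves is a dark line 4 mm wide along y over the middle of its flat top flange, at 90 mm height; four pairs of bolt heads 6 mm high stand 21 mm to either side of it, at y = -60, -20, 20 and 60 mm. A round bearing cover 64 mm across stands out of its -y end
- seam (a point): middle of the joint, on the top surface (90 mm high); y runs along the joint from start to end, z up
- seam_start (a point): start of the stretch to follow, on the joint between the first pair of bolts, 35 mm from the end face with the round bearing cover (60 mm before the middle)
- seam_end (a point): end of the stretch to follow, on the joint between the last pair of bolts, 120 mm from the start (60 mm past the middle)
- rest: fixed probe rest: plate 130 x 70 x 10 mm with two open V-sided forks, 8 mm thick, at x = -40 and +40 mm, their floors 100 mm and their wall tops 126 mm above the underside; 72 mm free between the forks. Origin: centre of the underside; x runs along the lying probe to its nose
- probe: loose listening probe, 0.16 kg: straight black handle 110 x 24 x 26 mm (x, y, z), origin at the handle's centre, x along the handle to the nose, z up. Lying in the rest its origin is over the rest's origin, 113 mm above the rest's underside, axes parallel to the rest's. Grip the handle across y at its middle, between the forks
- probe_tip (a point): lowest point of the brass ball (12 mm) at the end of the bent steel nose tube (8 mm thick): at (105, 0, -55) mm in the probe's frame, at 58 mm height in the rest
- tape: bystander: roll of tape lying flat, 100 mm across, 30 mm high; origin at the centre of its underside
- jar: bystander: glass jar 70 mm across, 85 mm high; origin at the centre of its underside
- tin: bystander: tin 80 mm across, 110 mm high; origin at the centre of its underside
- screwdriver: bystander: screwdriver lying on the bench, about 200 mm long, x along it to the blade
Mind the look-alikes: they are no part of the job. What is shaped like the probe but pink is not meant.

How it is judged (in metres and radians):
On the way, in this order (a step that is already met when the one before it is completed fails the run):
1. trigger lever squeezed in against the grip (value of joint pump_trigger above 0.16 rad and contact force between the fingers and pump_grip above 0.5 N), for 0.2 s.
2. lever let spring back out (value of joint pump_trigger below 0.03 rad), for 0.2 s.
3. lever squeezed in a second time (all of step 1), for 0.2 s.
4. lever let spring back out again (value of joint pump_trigger below 0.03 rad), for 0.2 s.
5. probe lifted clear of its rest (z of probe in the frame of rest above 0.145 m), for 0.1 s.
6. probe tip at the start of the joint, at most 10 mm above it (x of probe_tip in the frame of seam between -0.012 and 0.012 m and z of probe_tip in the frame of seam between -0.006 and 0.014 m and y of probe_tip in the frame of seam between -0.07 and -0.05 m), for 0.1 s.
7. probe tip followed the joint, a quarter of the way (x of probe_tip in the frame of seam between -0.012 and 0.012 m and z of probe_tip in the frame of seam between -0.006 and 0.014 m and y of probe_tip in the frame of seam between -0.04 and -0.02 m), for 0.05 s.
8. probe tip followed the joint, half way (x of probe_tip in the frame of seam between -0.012 and 0.012 m and z of probe_tip in the frame of seam between -0.006 and 0.014 m and y of probe_tip in the frame of seam between -0.01 and 0.01 m), for 0.05 s.
9. probe tip followed the joint, three quarters of the way (x of probe_tip in the frame of seam between -0.012 and 0.012 m and z of probe_tip in the frame of seam between -0.006 and 0.014 m and y of probe_tip in the frame of seam between 0.02 and 0.04 m), for 0.05 s.
10. probe tip followed the joint, at the end, 120 mm on (x of probe_tip in the frame of seam between -0.012 and 0.012 m and z of probe_tip in the frame of seam between -0.006 and 0.014 m and y of probe_tip in the frame of seam between 0.05 and 0.07 m), for 0.05 s.
At the end, for the whole second after the job is handed in: The probe lies at rest in the forks of its rest, nose the same way as before, within 12 mm lengthwise, 8 mm sideways, 5 mm in height and about 7 degrees of how it first lay, and the pump's lever is sprung out (below 0.03 rad) (x of probe in the frame of rest between -0.012 and 0.012 m and y of probe in the frame of rest between -0.008 and 0.008 m and z of probe in the frame of rest between 0.108 and 0.118 m and x of probe_tip in the frame of rest between 0.08 and 0.13 m and angle between the x axis of probe and the x axis of rest, either way round below 0.12 rad and angle between probe's own z axis and vertical below 0.1 rad and linear speed of probe below 0.01 m/s and value of joint pump_trigger below 0.03 rad); the robot touches nothing.
It fails at once if the tape, jar, tin or screwdriver was moved more than 30 mm (distance of any of tape, jar, tin, screwdriver from where it was at the start of the episode above 0.03 m).
It fails at once if the probe was pressed on the casing with more than 12 N (contact force between probe and casing above 12 N).
It fails at once if the probe was moved faster than 8 cm/s along the joint (linear speed of probe above 0.08 m/s and x of probe_tip in the frame of seam between -0.012 and 0.012 m and z of probe_tip in the frame of seam between -0.006 and 0.014 m and y of probe_tip in the frame of seam between -0.045 and 0.045 m).
It fails at once if the probe was dropped (height (world z) of probe below 0.07 m).
It also fails if it takes over 72 s, if anything falls off the work surface, if the arm or the gripper's body presses on something with over 40 N, if the wrist force passes 120 N, or if a joint passes its speed limit or range.

## Working session

There is one attempt and no reset: what is moved stays moved. The work goes in short steps, Python scripts to look and compute and a shell command to move; the robot and the scene stay as the last step left them, time stands still between calls to the robot, and variables do not carry over. Pictures are saved under pics/ and viewed, and the job is handed in when it is done.

```bash
mkdir -p pics
python3 - <<'E'
from rig import r,cams,order
import cv2
s=r.sense();print(s)
for n in("scene","top"):
    im=cams.grab_frame(n);cv2.imwrite(f"pics/{n}0.png",im)
    c=cams.camera_info(n);print(n,c)
E
```

```text
{'clock': 0.0, 'qpos': array([ 1.23459804e+00,  3.53674819e-01,  1.63417488e+00, -2.78434086e-06,
        1.15519593e+00, -2.41140914e-03]), 'qvel': array([-8.05558682e-04,  7.03552534e-05, -8.98132697e-05,  5.20343058e-04,
       -2.08022259e-04,  2.24002148e-03]), 'joint_efforts': array([ 2.03738961e-05, -6.05249763e+01, -3.42074382e+01, -2.54213239e-05,
        9.14315024e-03,  9.20016362e-06]), 'eef_pos': array([204.61579185, 590.0555713 , 249.22757334]), 'tcp_rot': array([-1.57079537e+00,  1.45298084e-03,  1.23701058e+00]), 'contact_force': array([ 0.438501  , -0.39444573, -0.48479763]), 'wrist_torque': array([ 0.04303671, -0.00711469, -0.02079469]), 'opening': 0.9994403220971595}
scene {'intrinsics': array([[381.2975453 ,   0.        , 321.38393305],
       [  0.        , 381.2975453 , 198.12906433],
       [  0.        ,   0.        ,   1.        ]]), 'k1': -0.06619924408515969, 'view': array([[ 6.68542965e-01,  7.43570045e-01, -1.24053283e-02,
        -4.22675956e+02],
       [-5.82013614e-01,  5.33526170e-01,  6.13685570e-01,
         2.23301447e+02],
       [ 4.62936774e-01, -4.03055100e-01,  7.89453057e-01,
        -1.83427653e+03],
       [ 0.00000000e+00,  0.00000000e+00,  0.00000000e+00,
         1.00000000e+00]])}
top {'intrinsics': array([[408.50321319,   0.        , 321.20003515],
       [  0.        , 408.50321319, 197.06905941],
       [  0.        ,   0.        ,   1.        ]]), 'k1': 0.007149861762603846, 'view': array([[-2.47171454e-02, -9.99650668e-01, -9.35970314e-03,
         5.93630989e+01],
       [ 9.81520294e-01, -2.60438669e-02,  1.89577503e-01,
        -5.68347360e+02],
       [-1.89755041e-01, -4.50092387e-03,  9.81821148e-01,
        -1.29746175e+03],
       [ 0.00000000e+00,  0.00000000e+00,  0.00000000e+00,
         1.00000000e+00]])}
```

View pics/scene0.png

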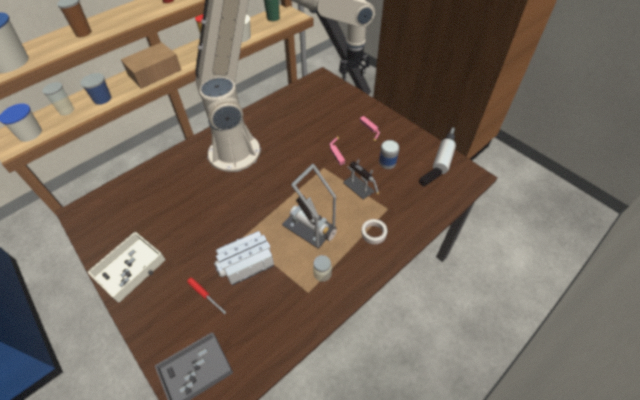

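View pics/top0.png

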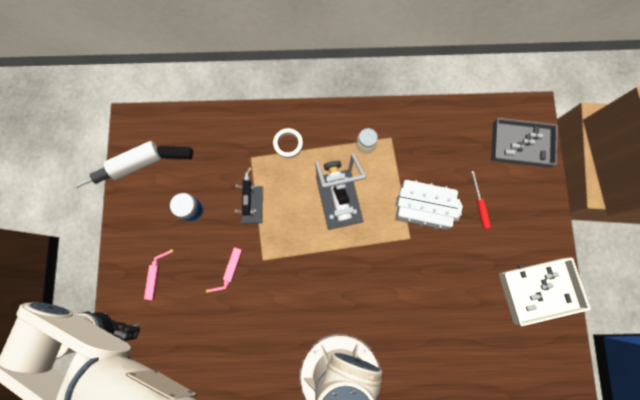

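The scene view shows the pump (about 313,220), casing (243,257), rest with black probe (362,178), and pink look-alikes (337,150 and 370,125). In the top view they are: pump (340,195), casing (430,204), rest (251,200), pink ones (232,265 and 155,275).

```bash
cat > h.py <<'E'
import numpy as np,cv2
from rig import r,cams,order
from scipy.spatial.transform import Rotation as R
I={n:cams.camera_info(n) for n in("scene","top")}
def proj(n,P):
    c=I[n];P=np.atleast_2d(P);q=P@c['view'][:3,:3].T+c['view'][:3,3]
    s=np.c_[q[:,0]/-q[:,2],-q[:,1]/-q[:,2]];rr=(s**2).sum(1,keepdims=True);s=s*(1+c['k1']*rr)
    K=c['intrinsics'];return np.c_[s[:,0]*K[0,0]+K[0,2],s[:,1]*K[1,1]+K[1,2]]
def ray(n,uv):
    c=I[n];K=c['intrinsics'];d=np.array([(uv[0]-K[0,2])/K[0,0],(uv[1]-K[1,2])/K[1,1]]);s=d.copy()
    for _ in range(20): s=d/(1+c['k1']*(s@s))
    V=c['view'];Rm=V[:3,:3];return -Rm.T@V[:3,3],Rm.T@np.array([s[0],-s[1],-1])
def onz(n,uv,z):
    o,d=ray(n,uv);return o+d*(z-o[2])/d[2]
def crop(n,x0,y0,x1,y1,f,name,im=None):
    im=cams.grab_frame(n) if im is None else im
    cv2.imwrite('pics/'+name,cv2.resize(im[y0:y1,x0:x1],None,fx=f,fy=f,interpolation=cv2.INTER_CUBIC))
E
python3 - <<'E'
from h import *
t=cv2.imread('pics/top0.png');s=cv2.imread('pics/scene0.png')
crop('top',225,150,305,230,7,'t_rest.png',t)
crop('top',300,140,400,240,6,'t_pump.png',t)
crop('top',385,160,500,240,6,'t_cas.png',t)
crop('scene',275,155,395,255,6,'s_pump.png',s)
E
```

```text
(no output)
```

View pics/t_rest.png

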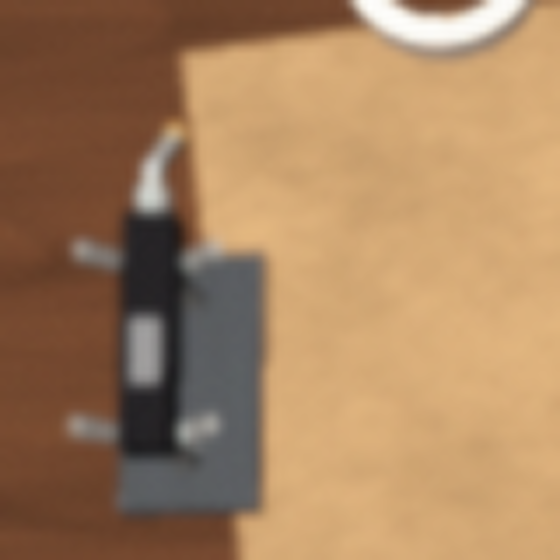

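View pics/t_pump.png

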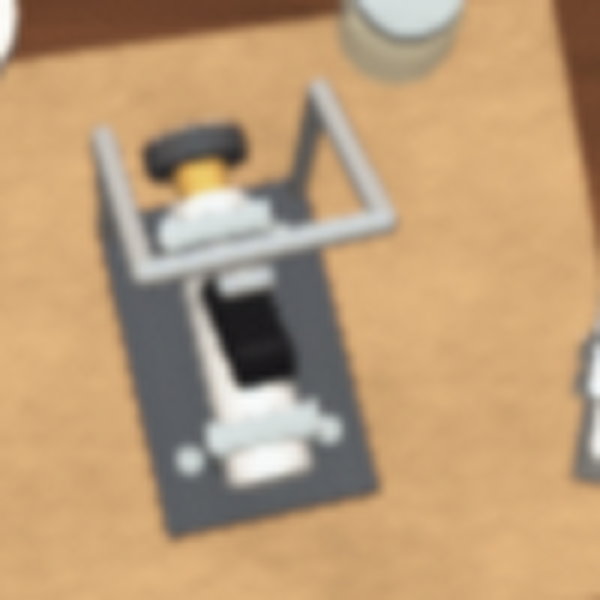

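View pics/t_cas.png

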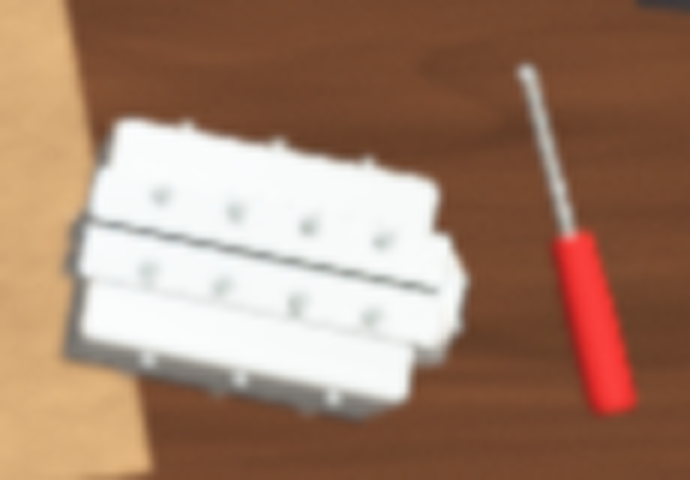

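View pics/s_pump.png

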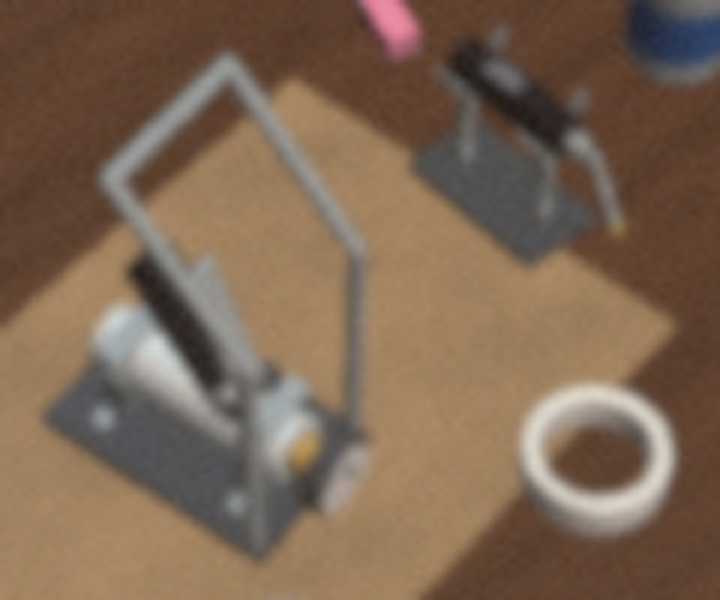

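Enlarged crops: the top-rest crop shows the black probe in the forks, nose up-image and brass tip at (250,168). The pink ones lie on the bench and are not meant. The casing's round cover is at its right (-y world) end (460,208).

Run:
```python
from h import *
def T(p,f,o,z): return np.array([onz('top',np.array(q)/f+np.array(o)-(0.5-0.5/f),z) for q in p])
np.set_printoptions(precision=1,suppress=True)
b=T([(162,196),(236,212),(309,226),(384,241),(149,270),(222,286),(298,304),(373,318)],6,(385,160),96)
print('bolts',b,b.mean(0)); d=(b[[0,4]].mean(0)-b[[3,7]].mean(0));print('len',np.hypot(*d[:2]),'yaw of y',np.degrees(np.arctan2(d[1],d[0])))
se=T([(92,220),(437,291)],6,(385,160),90);print('seam',se,se.mean(0))
p=T([(170,535),(380,490)],6,(300,140),12);print('pump front',p,np.linalg.norm(p[0]-p[1]),np.degrees(np.arctan2(*(p[0]-p[1])[[1,0]])))
e=T([(170,535),(100,215),(380,490),(318,240)],6,(300,140),12);
for a,c in((0,1),(2,3)): print('side',np.degrees(np.arctan2(*(e[c]-e[a])[[1,0]])))
c=T([(142,272),(392,220)],6,(300,140),315);print('crossbar',c,np.linalg.norm(c[0]-c[1]),np.degrees(np.arctan2(*(c[0]-c[1])[[1,0]])),c.mean(0))
h=T([(122,212),(180,212),(178,455),(122,453)],7,(225,150),126);print('handle',h,h.mean(0))
d=h[[0,1]].mean(0)-h[[2,3]].mean(0);print(np.degrees(np.arctan2(d[1],d[0])),np.hypot(*d[:2]))
q=T([(118,512),(260,512),(265,255)],7,(225,150),10);print('rest',q,q[[0,2]].mean(0));d=q[2]-q[1];print(np.degrees(np.arctan2(d[1],d[0])))
print('tip', T([(176,130)],7,(225,150),64))
```

```text
bolts [[ 569.7 -245.5   96. ]
 [ 560.  -284.3   96. ]
 [ 551.4 -322.5   96. ]
 [ 542.2 -361.6   96. ]
 [ 529.8 -235.9   96. ]
 [ 520.2 -274.    96. ]
 [ 509.5 -313.4   96. ]
 [ 501.  -352.3   96. ]] [ 535.5 -298.7   96. ]
len 119.5777535134021 yaw of y 76.36962463664743
seam [[ 558.8 -208.5   90. ]
 [ 515.5 -389.2   90. ]] [ 537.2 -298.9   90. ]
pump front [[468.8  25.1  12. ]
 [491.1 -93.7  12. ]] 120.82945074771095 100.65669059862441
side 10.70702834442329
side 11.352134899724684
crossbar [[552.3  37.3 315. ]
 [573.1 -75.1 315. ]] 114.32330719969845 100.49269451547742 [562.7 -18.9 315. ]
handle [[618.  293.5 126. ]
 [617.3 267.3 126. ]
 [506.3 267.2 126. ]
 [507.9 292.2 126. ]] [562.4 280.  126. ]
0.3506218425222588 110.50176134432361
rest [[497.1 317.2  10. ]
 [495.3 248.4  10. ]
 [622.5 246.3  10. ]] [559.8 281.8  10. ]
-0.9395661694573227
tip [[672.5 280.8  64. ]]
```

```bash
cat >> h.py <<'E'
from scipy.linalg import logm,expm
np.set_printoptions(precision=2,suppress=True)
PY=np.radians(10.7);PO=np.array([573,-17,0.])
def pumpT(): 
    T=np.eye(4);T[:3,:3]=R.from_euler('z',PY).as_matrix();T[:3,3]=PO;return T
def gripT():
    G=np.eye(4);G[:3,:3]=R.from_euler('y',-35,degrees=True).as_matrix();G[:3,3]=[30,0,70];return pumpT()@G
def cur():
    s=r.sense();T=np.eye(4);T[:3,:3]=R.from_euler('xyz',s['tcp_rot']).as_matrix();T[:3,3]=s['eef_pos'];return T
DOWN=R.from_euler('x',-90,degrees=True).as_matrix() # yaw 0, tool x along frame x, tool y down
def gtarget(x,z,y=0):
    T=np.eye(4);T[:3,:3]=DOWN;T[:3,3]=[x,y,z];return gripT()@T
def flat(p,yaw):
    T=np.eye(4);T[:3,:3]=R.from_euler('z',yaw,degrees=True).as_matrix()@DOWN;T[:3,3]=p;return T
def need(T,n=10):
    C=cur();D=np.linalg.inv(C)@T
    print('cur',C[:3,3],'rpy',np.degrees(r.sense()['tcp_rot']),'total turn',R.from_matrix(D[:3,:3]).as_rotvec(degrees=True),'shift cm',D[:3,3]/10)
    M=np.real(expm(logm(D)/n));print('per row x%d'%n,R.from_matrix(M[:3,:3]).as_rotvec(degrees=True),M[:3,3]/10)
    s=r.sense();print('t',s['clock'],'F',s['contact_force'],'open',s['opening'])
E
python3 - <<'E'
from h import *
T=gtarget(11,240);print(T[:3,3],gtarget(11,88)[:3,3])
need(T,20)
need(flat([420,250,300],10.7),12)
E
```

```text
[476.07 -35.32 272.91] [561.74 -19.13 148.39]
cur [204.63 590.13 249.35] rpy [-90.     0.07  70.87] total turn [-18.32  58.23 -31.75] shift cm [-50.2   -2.3  -46.14]
per row x20 [-0.92  2.91 -1.59] [-1.14 -0.27 -3.38]
t 0.1 F [ 0.13  0.65 -0.71] open 1.001698636565842
cur [204.63 590.13 249.35] rpy [-90.     0.07  70.87] total turn [ 0.04 60.17 -0.07] shift cm [-25.08  -5.04 -31.49]
per row x12 [ 0.    5.01 -0.01] [-0.67 -0.42 -3.45]
t 0.1 F [ 0.13  0.65 -0.71] open 1.001698636565842
```

```bash
python3 -m crank '[[0,5,0,-0.7,-0.4,-3.4,1],[0,5,0,-0.7,-0.4,-3.4,1],[0,5,0,-0.7,-0.4,-3.4,1],[0,5,0,-0.7,-0.4,-3.4,1],[0,5,0,-0.7,-0.4,-3.4,1],[0,5,0,-0.7,-0.4,-3.4,1],[0,5,0,-0.7,-0.4,-3.4,1],[0,5,0,-0.7,-0.4,-3.4,1],[0,5,0,-0.7,-0.4,-3.4,1],[0,5,0,-0.7,-0.4,-3.4,1]]' 40; python3 -c "
from h import *
need(gtarget(11,240),10)"
```

```text
clock: 0.93
eef_pos: [406.6, 312.1, 285.9]
tcp_rot: [-1.574, 0.006, 0.335]
contact_force: [0.3, 0.2, 0.0]
opening: 0.998
cur [406.59 312.06 285.86] rpy [-90.19   0.34  19.2 ] total turn [ -2.39   8.31 -35.26] shift cm [ -4.86   1.44 -35.09]
per row x10 [-0.24  0.83 -3.53] [-0.29  0.09 -3.53]
t 0.9333 F [0.34 0.22 0.  ] open 0.9980184395966516
```

```bash
python3 -m crank '[[-0.2,0.8,-3.5,-0.3,0.1,-3.6,1],[-0.2,0.8,-3.5,-0.3,0.1,-3.6,1],[-0.2,0.8,-3.5,-0.3,0.1,-3.6,1],[-0.2,0.8,-3.5,-0.3,0.1,-3.6,1],[-0.2,0.8,-3.5,-0.3,0.1,-3.6,1],[-0.2,0.8,-3.5,-0.3,0.1,-3.6,1],[-0.2,0.8,-3.5,-0.3,0.1,-3.6,1],[-0.2,0.8,-3.5,-0.3,0.1,-3.6,1],[-0.2,0.8,-3.5,-0.3,0.1,-3.6,1],[-0.2,0.8,-3.5,-0.3,0.1,-3.6,1]]'; python3 -c "
from h import *
need(gtarget(11,240),3)
im=cams.grab_frame('scene');crop('scene',255,125,395,255,5,'s1.png',im)
im=cams.grab_frame('top');crop('top',290,130,400,240,5,'t1.png',im)"
```

```text
clock: 1.77
eef_pos: [473.5, -29.3, 273.7]
tcp_rot: [-1.571, -0.586, 0.195]
contact_force: [0.6, 0.9, 1.0]
opening: 0.998
cur [473.51 -29.29 273.7 ] rpy [-89.99 -33.57  11.17] total turn [-0.27  0.39 -1.43] shift cm [ 0.07  0.14 -0.64]
per row x3 [-0.09  0.13 -0.48] [ 0.02  0.05 -0.21]
t 1.7667 F [0.62 0.87 1.  ] open 0.997872752770433
```

View pics/s1.png

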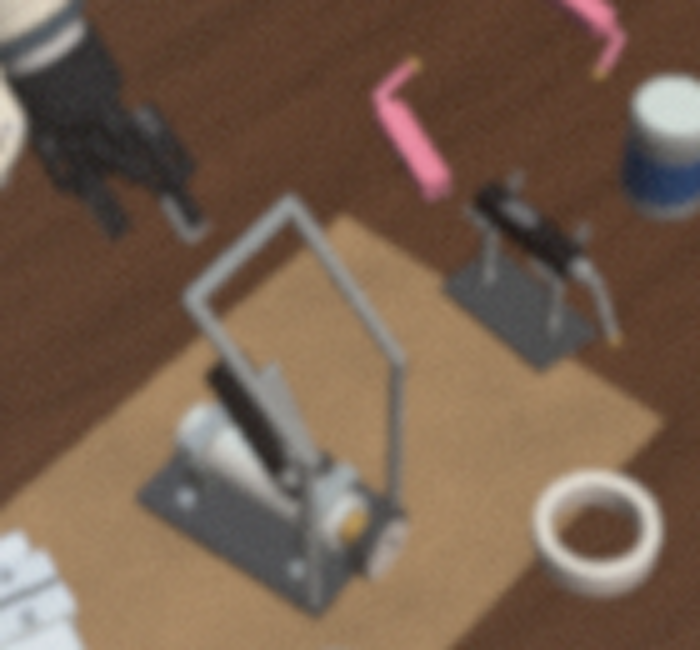

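View pics/t1.png

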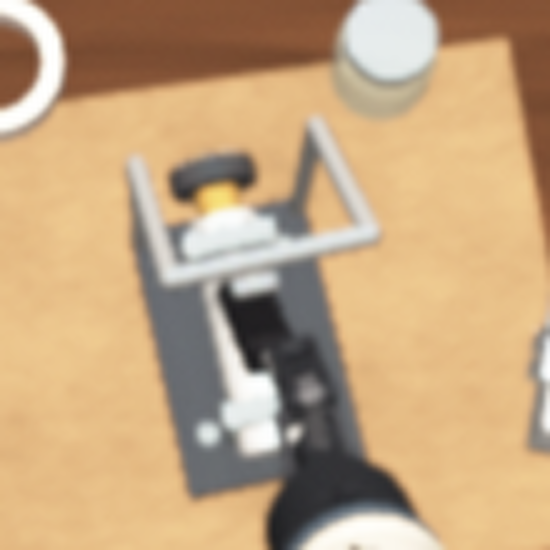

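The gripper (scene crop upper left) is tilted and lined up with the grip (grip end at about scene 299,198). I'll check the grip model by projection and then go in.

Run:
```python
from h import *
G=gripT();P=[(G@np.array([*p,1]))[:3] for p in [(-13,17,120),(-13,-17,120),(13,17,120),(13,-17,120),(47,13,107),(47,-13,107)]]
for n in('scene','top'):
    im=cv2.imread(f'pics/{n}0.png');a=(275,155) if n=='scene' else (300,140)
    im=cv2.resize(im[a[1]:a[1]+100,a[0]:a[0]+110],None,fx=6,fy=6)
    for u in proj(n,P): cv2.circle(im,tuple(int(v) for v in ((u-a)*6+3)),4,(0,0,255),-1)
    cv2.imwrite(f'pics/chk_{n}.png',im)
need(gtarget(14,170),4);need(gtarget(14,88),6)
```

```text
cur [473.08 -30.22 272.72] rpy [-89.91 -33.42  11.02] total turn [-0.27  0.27 -1.58] shift cm [ 0.67  7.08 -0.59]
per row x4 [-0.07  0.07 -0.4 ] [ 0.15  1.77 -0.14]
t 1.8667 F [ 0.44  0.28 -0.57] open 0.9984840876220109
cur [473.08 -30.22 272.72] rpy [-89.91 -33.42  11.02] total turn [-0.27  0.27 -1.58] shift cm [ 0.89 15.28 -0.63]
per row x6 [-0.04  0.04 -0.26] [ 0.12  2.55 -0.1 ]
t 1.8667 F [ 0.44  0.28 -0.57] open 0.9984840876220109
```

View pics/chk_scene.png

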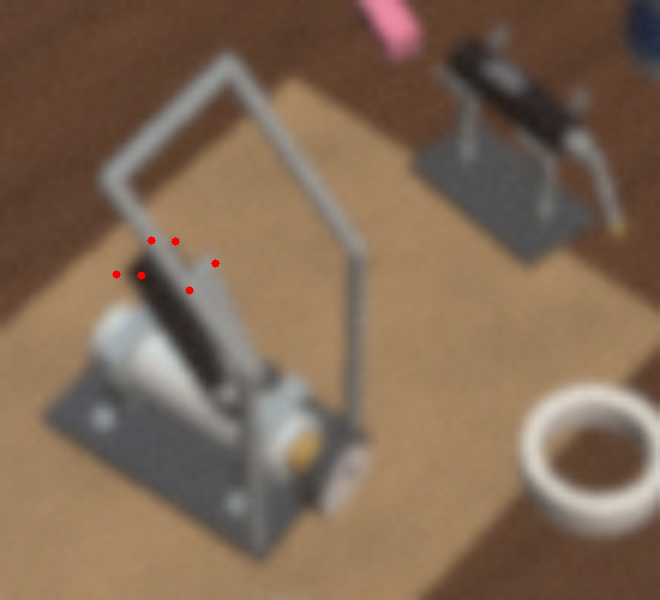

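View pics/chk_top.png

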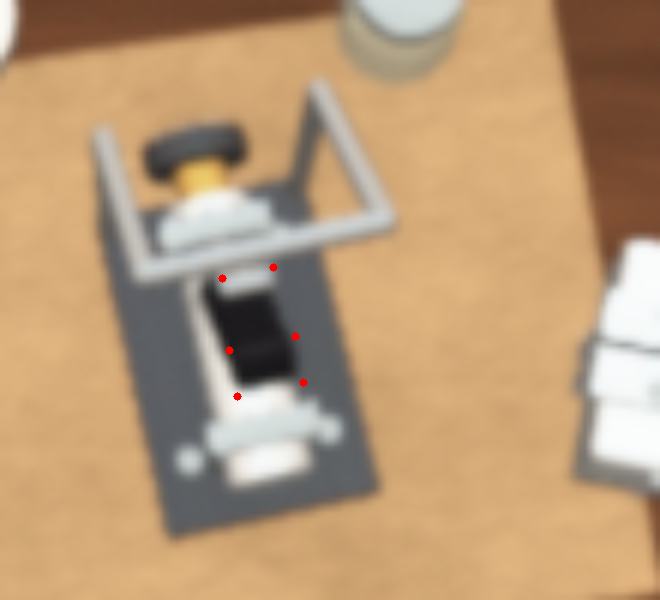

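```bash
python3 -m crank '[[-0.1,0.1,-0.5,0.3,1,-0.3,1],[-0.1,0.1,-0.5,0.3,1.5,-0.3,1],[0,0,-0.5,0.2,1.7,0,1],[0,0,0,0.1,1.7,0,1],[0,0,0,0.1,1.7,0,1],[0,0,0,0.1,1.7,0,1],[0,0,0,0.1,1.7,0,1],[0,0,0,0,1.7,0,1],[0,0,0,0,1.2,0,1],[0,0,0,0,0,0,1]]'; python3 -c "
from h import *
need(gtarget(14,88),3)
im=cams.grab_frame('scene');crop('scene',255,125,395,255,5,'s2.png',im)"
```

```text
clock: 2.7
eef_pos: [565.2, -13.1, 160.6]
tcp_rot: [-1.56, -0.605, 0.178]
contact_force: [-0.4, -0.7, -0.2]
opening: 1.0
cur [565.21 -13.07 160.6 ] rpy [-89.4  -34.67  10.2 ] total turn [-0.32 -0.41 -0.33] shift cm [-0.76  0.74 -0.54]
per row x3 [-0.11 -0.14 -0.11] [-0.26  0.25 -0.18]
t 2.7 F [-0.41 -0.74 -0.17] open 1.0004286072478146
```

View pics/s2.png

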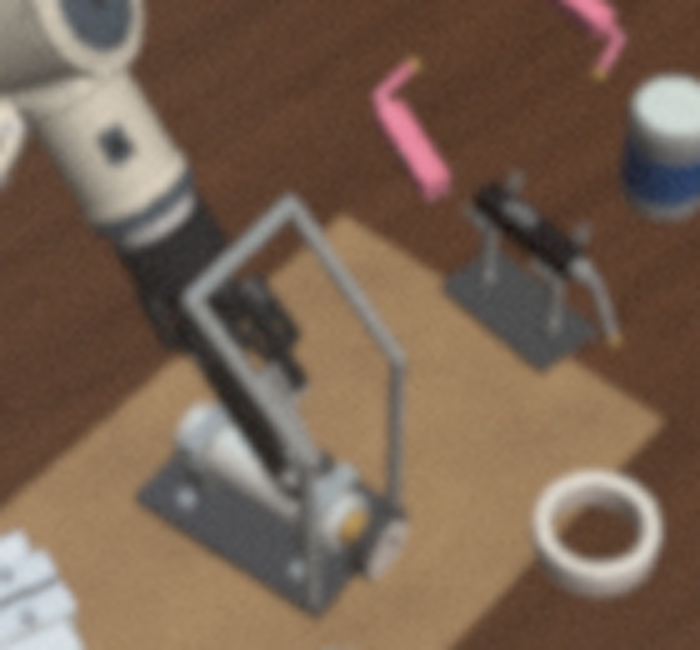

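The fingers straddle the grip and lever (scene crop around 240,380). I'll fine-correct and close.

```bash
python3 -m crank '[[0,0,0,-0.4,0.4,-0.3,1],[0,0,0,-0.4,0.4,-0.3,1],[0,0,0,-0.2,0,0,1],[0,0,0,-0.2,0,0,0.3],[0,0,0,-0.2,0,0,-0.3],[0,0,0,0,0,0,-0.5],[0,0,0,0,0,0,-0.5],[0,0,0,0,0,0,-0.5],[0,0,0,0,0,0,-0.5],[0,0,0,0,0,0,-0.5]]' 40; python3 -c "
from h import *
need(gtarget(7,88),3)
im=cams.grab_frame('scene');crop('scene',275,155,355,255,6,'s3.png',im)"
```

```text
clock: 3.58
eef_pos: [554.5, -17.0, 148.5]
tcp_rot: [-1.56, -0.603, 0.183]
contact_force: [5.3, -0.3, -11.8]
opening: 0.456
cur [554.51 -17.03 148.45] rpy [-89.36 -34.55  10.46] total turn [-0.51 -0.2  -0.45] shift cm [ 0.15  0.39 -0.34]
per row x3 [-0.17 -0.07 -0.15] [ 0.05  0.13 -0.11]
t 3.5833 F [  5.29  -0.29 -11.82] open 0.45603987227969095
```

View pics/s3.png

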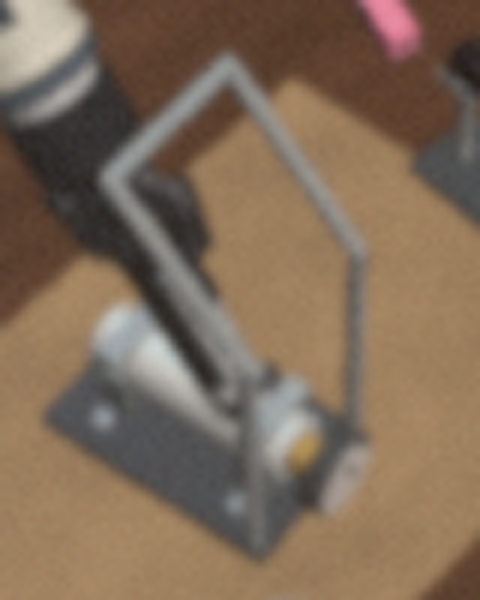

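The lever is lying parallel and close to the grip (opening 0.456 = 39 mm, squeezed width 40). Hold a little, then open.

```bash
python3 -m crank '[[0,0,0,0,0,0,-0.5],[0,0,0,0,0,0,-0.5],[0,0,0,0,0,0,-0.5],[0,0,0,0,0,0,-0.5],[0,0,0,0,0,0,1],[0,0,0,0.3,0,0,1],[0,0,0,0.3,0,0,1],[0,0,0,0.2,0,0,1],[0,0,0,0,0,0,1],[0,0,0,0,0,0,1]]' 40
python3 -m crank '[[0,0,0,0,0,0,1],[0,0,0,0,0,0,1],[0,0,0,0,0,0,1],[0,0,0,0,0,0,1],[0,0,0,0,0,0,1],[0,0,0,0,0,0,1],[0,0,0,0,0,0,1],[0,0,0,0,0,0,1],[0,0,0,0,0,0,1],[0,0,0,0,0,0,1]]' 40
python3 -c "
from h import *
need(gtarget(14,88),3)
im=cams.grab_frame('scene');crop('scene',275,155,355,255,6,'s4.png',im)"
```

```text
clock: 4.47
eef_pos: [564.4, -15.2, 157.4]
tcp_rot: [-1.56, -0.61, 0.183]
contact_force: [-0.5, -0.1, 0.3]
opening: 0.999
clock: 5.3
eef_pos: [563.0, -15.1, 156.8]
tcp_rot: [-1.559, -0.608, 0.182]
contact_force: [0.1, 0.7, 0.4]
opening: 1.002
cur [563.02 -15.1  156.75] rpy [-89.33 -34.86  10.44] total turn [-0.52 -0.22 -0.14] shift cm [-0.34  0.57 -0.38]
per row x3 [-0.17 -0.07 -0.05] [-0.11  0.19 -0.13]
t 5.3 F [0.1  0.69 0.37] open 1.001677510017396
```

View pics/s4.png

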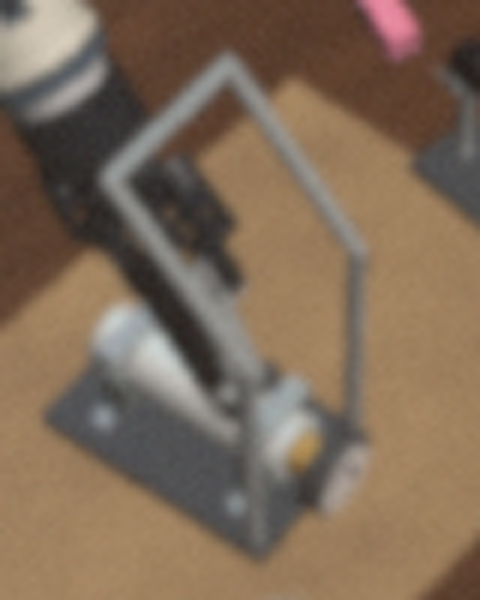

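The lever is out again (crop 215,290) with the finger clear of it. Second stroke.

```bash
python3 -m crank '[[0,0,0,-0.3,0.3,-0.2,1],[0,0,0,-0.3,0.2,-0.2,1],[0,0,0,-0.2,0,0,0.3],[0,0,0,-0.2,0,0,-0.3],[0,0,0,0,0,0,-0.5],[0,0,0,0,0,0,-0.5],[0,0,0,0,0,0,-0.5],[0,0,0,0,0,0,-0.5],[0,0,0,0,0,0,-0.5],[0,0,0,0,0,0,-0.5]]' 40
python3 -m crank '[[0,0,0,0,0,0,-0.5],[0,0,0,0,0,0,-0.5],[0,0,0,0,0,0,-0.5],[0,0,0,0,0,0,-0.5],[0,0,0,0,0,0,-0.5],[0,0,0,0,0,0,1],[0,0,0,0.3,0,0,1],[0,0,0,0.3,0,0,1],[0,0,0,0.2,0,0,1],[0,0,0,0,0,0,1]]' 40
python3 -m crank '[[0,0,0,0,0,0,1],[0,0,0,0,0,0,1],[0,0,0,0,0,0,1],[0,0,0,0,0,0,1],[0,0,0,0,0,0,1],[0,0,0,0,-1,0,1],[0,0,0,0,-2,0,1],[0,0,0,0,-3,0,1],[0,0,0,0,-3.5,0,1],[0,0,0,0,-3.5,0,1]]' 40
python3 -c "
from h import *
need(gtarget(14,240),3)
im=cams.grab_frame('scene');crop('scene',275,155,355,255,6,'s5.png',im)"
```

```text
clock: 6.18
eef_pos: [556.7, -20.7, 146.6]
tcp_rot: [-1.563, -0.607, 0.186]
contact_force: [0.9, 0.6, -3.1]
opening: 0.449
clock: 7.02
eef_pos: [566.3, -19.2, 153.6]
tcp_rot: [-1.563, -0.612, 0.184]
contact_force: [0.0, -0.2, -0.3]
opening: 1.0
clock: 7.85
eef_pos: [488.3, -34.1, 255.2]
tcp_rot: [-1.558, -0.595, 0.18]
contact_force: [0.7, 0.4, 1.6]
opening: 0.999
cur [488.25 -34.14 255.18] rpy [-89.28 -34.11  10.34] total turn [-0.51 -0.31 -0.89] shift cm [ 0.28 -2.15  0.13]
per row x3 [-0.17 -0.1  -0.3 ] [ 0.1  -0.72  0.04]
t 7.85 F [0.66 0.36 1.56] open 0.9985616198982011
```

View pics/s5.png

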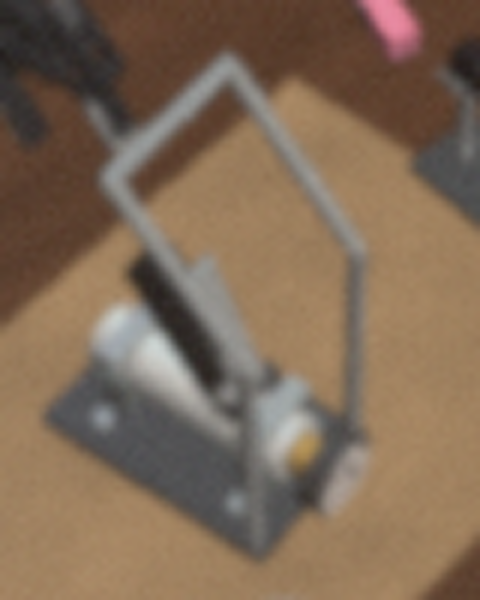

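The lever is sprung out and the gripper withdrawn. Next, the probe.

Run:
```python
from h import *
T=flat([470,180,250],60);need(T,10)
C=cur();L=logm(np.linalg.inv(C)@T)
for f in (.25,.5,.75): print((C@np.real(expm(L*f)))[:3,3])
```

```text
cur [487.57 -34.59 260.81] rpy [-89.46 -34.47  10.44] total turn [ 14.4  -47.85  32.49] shift cm [ 1.17  2.32 21.4 ]
per row x10 [ 1.44 -4.79  3.25] [1.   0.38 1.96]
t 7.9 F [0.01 1.35 2.78] open 1.0023313211828968
[500.63  19.39 265.54]
[502.4   75.09 264.3 ]
[492.16 129.57 258.54]
```

```bash
python3 -m crank '[[0,0,0,-0.5,0,2,1],[0,0,0,-0.8,0,3,1],[0,0,0,-0.8,0,3.5,1],[0,0,0,-0.8,0,3.5,1],[1,-4,3,0.3,0.2,3,1],[1.5,-6,4,0.3,0.2,3,1],[1.5,-6,4,0.3,0.2,2,1],[1.5,-6,4,0.5,0.2,2,1],[1.5,-6,4,0.5,0.2,2,1],[1.5,-6,4,0.5,0.2,2,1]]'
python3 - <<'E'
from h import *
T=flat([561,280.5,220],89.7);need(T,10)
C=cur();L=logm(np.linalg.inv(C)@T)
for f in (.25,.5,.75): print((C@np.real(expm(L*f)))[:3,3])
E
```

```text
clock: 8.73
eef_pos: [416.7, 201.4, 244.4]
tcp_rot: [-1.661, -0.177, 0.786]
contact_force: [0.8, -0.2, 0.1]
opening: 1.0
cur [416.68 201.43 244.44] rpy [-95.16 -10.16  45.01] total turn [  8.85 -45.     7.63] shift cm [15.12  5.59 -4.13]
per row x10 [ 0.88 -4.5   0.76] [ 1.34  0.43 -0.97]
t 8.7333 F [ 0.75 -0.19  0.06] open 0.9997373081736279
[458.27 210.32 241.41]
[497.19 227.01 236.38]
[531.89 250.75 229.26]
```

```bash
python3 -m crank '[[0.9,-4.7,0.8,1.4,0.4,-1,1],[0.9,-4.7,0.8,1.4,0.4,-1,1],[0.9,-4.7,0.8,1.4,0.4,-1,1],[0.9,-4.7,0.8,1.4,0.4,-1,1],[0.9,-4.7,0.8,1.4,0.4,-1,1],[0.9,-4.7,0.8,1.4,0.4,-1,1],[0.9,-4.7,0.8,1.4,0.4,-1,1],[0.9,-4.7,0.8,1.4,0.4,-1,1],[0.9,-4.7,0.8,1.4,0.4,-1,1],[0.9,-4.7,0.8,1.4,0.4,-1,1]]'
python3 - <<'E'
from h import *
T=flat([561,280.5,160],89.7);need(T,5)
im=cams.grab_frame('top');crop('top',205,130,305,230,6,'t6.png',im)
im=cams.grab_frame('scene');crop('scene',315,115,415,215,6,'s6.png',im)
E
```

```text
clock: 9.57
eef_pos: [563.4, 298.4, 218.2]
tcp_rot: [-1.551, 0.012, 1.652]
contact_force: [-0.1, -0.6, -0.2]
opening: 1.001
cur [563.44 298.44 218.17] rpy [-88.84   0.69  94.63] total turn [-1.13  4.92 -0.74] shift cm [-1.7   5.84  0.27]
per row x5 [-0.23  0.98 -0.15] [-0.35  1.17  0.05]
t 9.5667 F [-0.14 -0.62 -0.15] open 1.0012437972484343
```

View pics/s6.png

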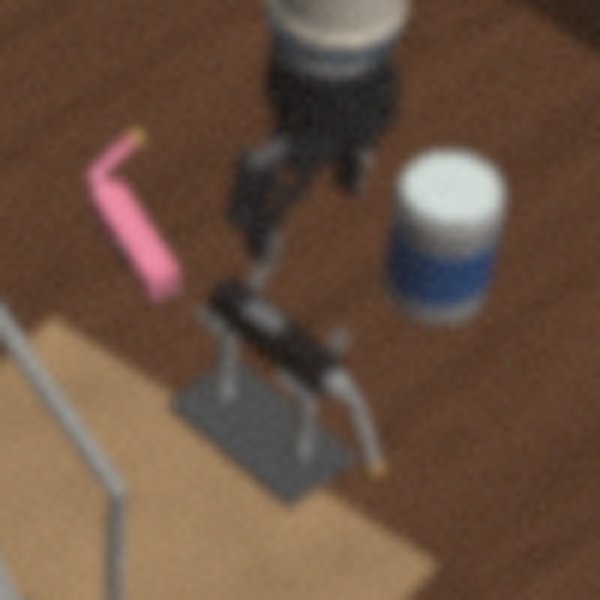

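The crop confirms the black probe in the forks (brass tip at scene 378,193), with the gripper above it. Pink one is beside at (337,150) and not touched.

```bash
python3 - <<'E'
from h import *
print(proj('scene',[[561+105,280.5,64],[561+55,280.5+12,126],[561-55,280.5-12,126]])-[315,115])
print((proj('scene',[[561+105,280.5,64],[561+55,280.5+12,126],[561-55,280.5-12,126]])-[315,115])*6)
E
python3 -m crank '[[-0.2,1.2,-0.2,-0.5,0,0.1,1],[-0.2,1.2,-0.2,-0.5,0,0.1,1],[-0.2,1.2,-0.2,-0.5,0.5,0.1,1],[-0.2,1.2,-0.2,-0.3,1,0.1,1],[0,0,0,0,1.3,0,1],[0,0,0,0,1.3,0,1],[0,0,0,0,1.3,0,1],[0,0,0,0,0.5,0,1],[0,0,0,0,0,0,1],[0,0,0,0,0,0,1]]'
python3 - <<'E'
from h import *
T=flat([561,280.5,113],89.7);need(T,5)
im=cams.grab_frame('scene');crop('scene',315,115,415,215,6,'s7.png',im)
E
```

```text
[[61.6  77.23]
 [56.2  59.28]
 [33.31 47.76]]
[[369.59 463.38]
 [337.19 355.71]
 [199.84 286.54]]
clock: 10.5
eef_pos: [555.0, 272.0, 156.9]
tcp_rot: [-1.567, -0.004, 1.539]
contact_force: [0.3, 0.2, -0.0]
opening: 1.002
cur [554.97 271.99 156.89] rpy [-89.79  -0.24  88.19] total turn [-0.21 -1.51  0.24] shift cm [ 0.85  4.39 -0.59]
per row x5 [-0.04 -0.3   0.05] [ 0.17  0.88 -0.12]
t 10.5 F [ 0.28  0.2  -0.03] open 1.0015586772782683
```

View pics/s7.png

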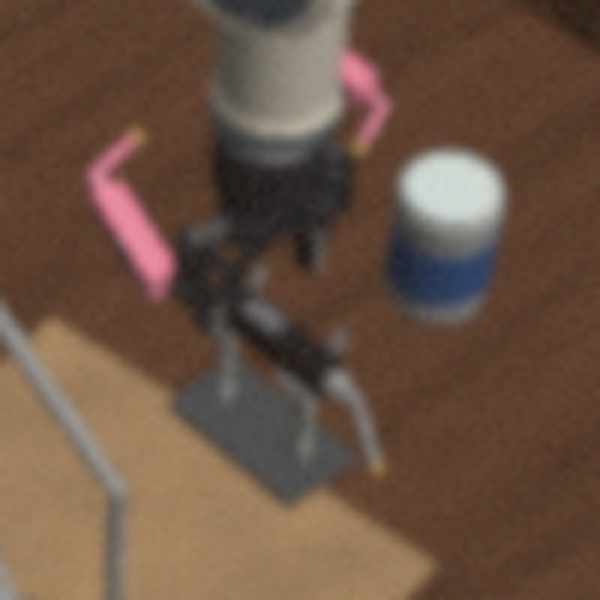

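Run:
```python
from h import *
def tri(a,b):
    A=[];B=[]
    for n,u in(('top',a),('scene',b)):
        o,d=ray(n,np.array(u));d/=np.linalg.norm(d);P=np.eye(3)-np.outer(d,d);A.append(P);B.append(P@o)
    return np.linalg.lstsq(np.vstack(A),np.hstack(B),rcond=None)[0]
t=cv2.imread('pics/top0.png');s=cv2.imread('pics/scene0.png')
# brass masks
for n,im,b in(('top',t,(240,160,258,175)),('scene',s,(370,185,385,200))):
    x0,y0,x1,y1=b;c=im[y0:y1,x0:x1];h=cv2.cvtColor(c,cv2.COLOR_BGR2HSV)
    sc=(h[...,1].astype(float)*h[...,2]/255)
    sc[(h[...,0]<14)|(h[...,0]>32)]=0
    yy,xx=np.unravel_index(np.argsort(-sc.ravel())[:4],sc.shape);print(n,[(x0+a,y0+q,int(sc[q,a]),h[q,a]) for a,q in zip(xx,yy)])
print(tri((250.0,168.2),(377.6,192.6)))
print((proj('scene',[[666,280.5,64],[666,280.5,84]])))
```

```text
top [(np.int64(254), np.int64(161), 96, array([ 16, 114, 215], dtype=uint8)), (np.int64(255), np.int64(174), 95, array([ 16, 112, 218], dtype=uint8)), (np.int64(255), np.int64(160), 95, array([ 16, 113, 215], dtype=uint8)), (np.int64(254), np.int64(169), 95, array([ 16, 113, 215], dtype=uint8))]
scene [(np.int64(370), np.int64(199), 65, array([ 15, 107, 157], dtype=uint8)), (np.int64(378), np.int64(193), 64, array([ 16, 123, 133], dtype=uint8)), (np.int64(370), np.int64(198), 63, array([ 15, 110, 148], dtype=uint8)), (np.int64(371), np.int64(199), 62, array([ 15, 107, 150], dtype=uint8))]
[671.59 279.56  67.28]
[[376.6  192.23]
 [377.09 189.2 ]]
```

```bash
python3 -m crank '[[0,-0.8,0,0.4,0,-0.4,1],[0,-0.8,0.2,0.4,0,-0.4,1],[0,0,0,0.1,0.7,0,1],[0,0,0,0,1,0,1],[0,0,0,0,1,0,1],[0,0,0,0,1,0,1],[0,0,0,0,0.6,0,1],[0,0,0,0,0,0,1],[0,0,0,0,0,0,1],[0,0,0,0,0,0,1]]'
python3 - <<'E'
from h import *
T=flat([562,280.5,113],89.7);need(T,5)
im=cams.grab_frame('top');crop('top',205,130,305,230,6,'t8.png',im)
im=cams.grab_frame('scene');crop('scene',315,115,415,215,6,'s8.png',im)
E
```

```text
clock: 11.38
eef_pos: [564.6, 282.4, 110.5]
tcp_rot: [-1.569, -0.001, 1.57]
contact_force: [-0.0, 0.5, -0.4]
opening: 1.0
cur [564.64 282.42 110.49] rpy [-89.9   -0.08  89.95] total turn [-0.1   0.25  0.08] shift cm [-0.19 -0.25  0.26]
per row x5 [-0.02  0.05  0.02] [-0.04 -0.05  0.05]
t 11.3833 F [-0.02  0.52 -0.41] open 1.0000092023240974
```

View pics/s8.png

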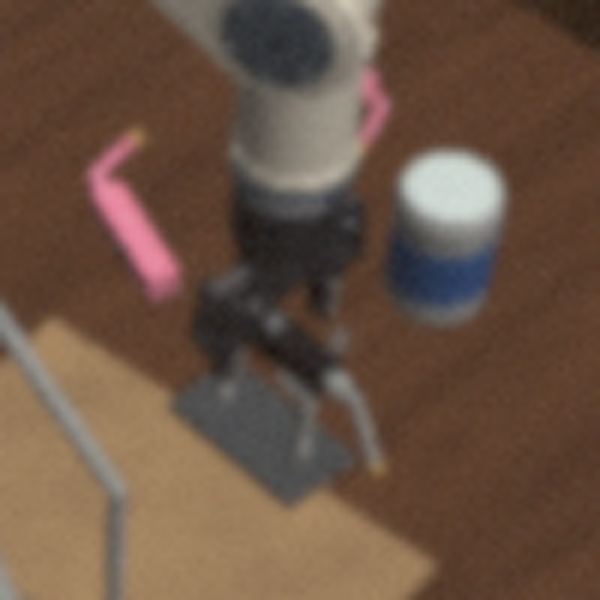

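View pics/t8.png

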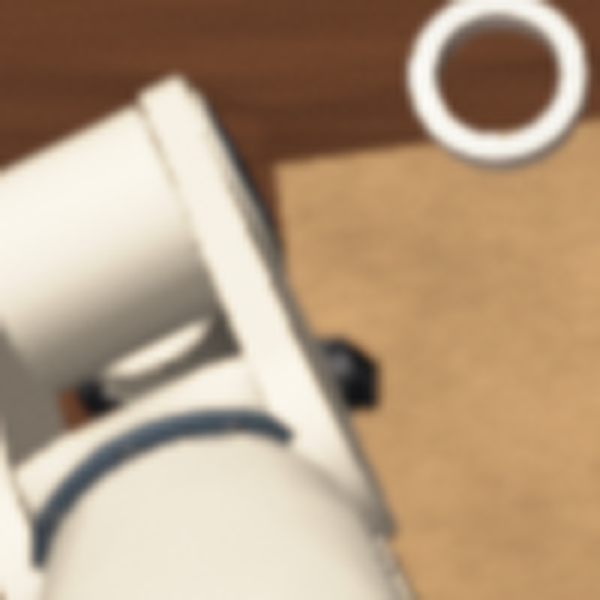

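Handle lies between the open fingers in the scene crop (handle 290,345); top view is hidden by the arm. Close.

```bash
python3 -m crank '[[0,0,0,-0.2,-0.2,0.2,1],[0,0,0,0,0,0,0],[0,0,0,0,0,0,-0.6],[0,0,0,0,0,0,-0.9],[0,0,0,0,0,0,-0.9],[0,0,0,0,0,0,-0.9],[0,0,0,0,0,0,-0.9],[0,0,0,0,0,0,-0.9],[0,0,0,0,0,0,-0.9],[0,0,0,0,0,0,-0.9]]' 60
python3 - <<'E'
from h import *
T=flat([562,280.5,113],89.7);need(T,5)
E
```

```text
clock: 12.32
eef_pos: [563.9, 280.8, 115.6]
tcp_rot: [-1.573, -0.004, 1.57]
contact_force: [-0.4, 0.4, 1.4]
opening: 0.276
cur [563.93 280.85 115.62] rpy [-90.15  -0.21  89.94] total turn [0.15 0.24 0.21] shift cm [-0.04  0.26  0.19]
per row x5 [0.03 0.05 0.04] [-0.01  0.05  0.04]
t 12.3167 F [-0.35  0.37  1.39] open 0.2756838838166213
```

Gripped (23.4 mm, handle 24). Grasp pose to return to: (563.9, 280.8, 115.6), yaw 90. Lift.

```bash
python3 -m crank '[[0,0,0,0,-0.6,0,-0.9],[0,0,0,0,-1,0,-0.9],[0,0,0,0,-1.2,0,-0.9],[0,0,0,0,-1.5,0,-0.9],[0,0,0,0,-1.5,0,-0.9],[0,0,0,0,-1.5,0,-0.9],[0,0,0,0,-1.5,0,-0.9],[0,0,0,0,-1.2,0,-0.9],[0,0,0,0,-0.5,0,-0.9],[0,0,0,0,0,0,-0.9]]' 60
python3 - <<'E'
from h import *
T=flat([420,-100,230],90);need(T,10)
im=cams.grab_frame('scene');crop('scene',315,85,415,215,6,'s9.png',im)
E
```

```text
clock: 13.15
eef_pos: [563.2, 280.2, 233.3]
tcp_rot: [-1.575, -0.004, 1.57]
contact_force: [0.1, -0.2, -1.8]
opening: 0.27
cur [563.25 280.22 233.29] rpy [-90.22  -0.24  89.94] total turn [ 0.22 -0.06  0.24] shift cm [-38.04   0.11  14.29]
per row x10 [ 0.02 -0.01  0.02] [-3.8   0.02  1.43]
t 13.15 F [ 0.08 -0.24 -1.76] open 0.2699403364458049
```

View pics/s9.png

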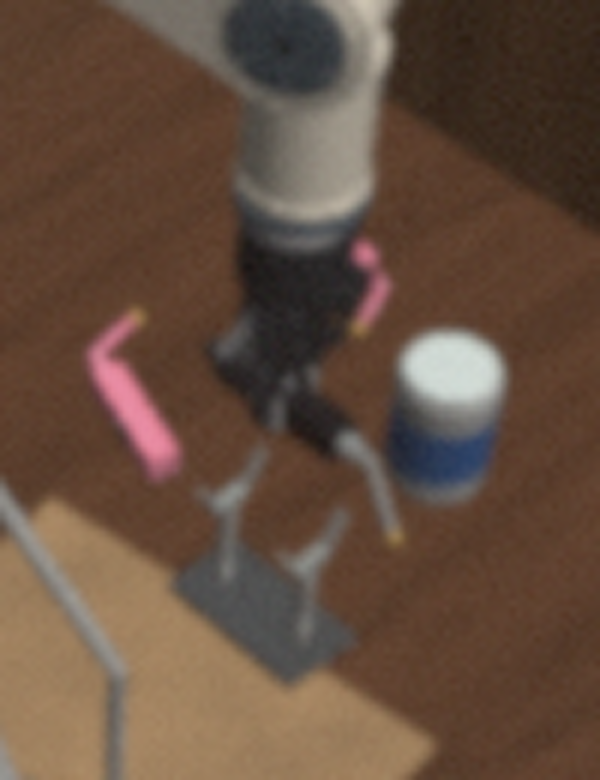

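Probe is lifted clear and held level (nose end at scene ~381,175). Retract, then cross in front of the pump.

```bash
python3 -m crank '[[0,0,0,-0.5,0,1.5,-0.9],[0,0,0,-1,0,2,-0.9],[0,0,0,-1.5,0,2,-0.9],[0,0,0,-1.5,0,2,-0.9],[0,0,0,-1.5,0,2,-0.9],[0,0,0,-1.5,0,2,-0.9],[0,0,0,-1.5,0,2,-0.9],[0,0,0,-2,0,2,-0.9],[0,0,0,-2.5,0,1,-0.9],[0,0,0,-3,0,0.5,-0.9]]' 60
python3 - <<'E'
from h import *
need(flat([390,-300,233],90),10);print(r.sense()['qpos'])
E
```

```text
clock: 14.03
eef_pos: [382.3, 111.8, 224.5]
tcp_rot: [-1.567, -0.002, 1.574]
contact_force: [0.5, -0.8, -1.0]
opening: 0.271
cur [382.31 111.83 224.54] rpy [-89.75  -0.13  90.21] total turn [-0.25  0.21  0.13] shift cm [-41.18  -0.94  -0.62]
per row x10 [-0.02  0.02  0.01] [-4.12 -0.09 -0.07]
t 14.0333 F [ 0.47 -0.77 -1.02] open 0.2710062206313938
[ 0.28  0.02  2.11  0.    1.01 -1.3 ]
```

```bash
python3 -m crank '[[0,0,0,-3,-0.1,0,-0.9],[0,0,0,-3.5,-0.1,0,-0.9],[0,0,0,-3.5,-0.1,0,-0.9],[0,0,0,-3.5,-0.1,0,-0.9],[0,0,0,-3.5,-0.1,0,-0.9],[0,0,0,-3.5,-0.1,0,-0.9],[0,0,0,-3.5,-0.1,0,-0.9],[0,0,0,-3.5,-0.1,0,-0.9],[0,0,0,-3,-0.1,0,-0.9],[0,0,0,-2,-0.1,0,-0.9]]' 60
python3 - <<'E'
from h import *
need(flat([417.4,-357,200],90),10);print(r.sense()['qpos'])
E
```

```text
clock: 14.87
eef_pos: [374.5, -228.5, 229.8]
tcp_rot: [-1.56, -0.003, 1.578]
contact_force: [-0.4, 0.8, -0.9]
opening: 0.272
cur [ 374.54 -228.48  229.84] rpy [-89.39  -0.16  90.44] total turn [-0.61  0.44  0.16] shift cm [-12.89   2.9   -4.22]
per row x10 [-0.06  0.04  0.02] [-1.29  0.29 -0.42]
t 14.8667 F [-0.38  0.76 -0.87] open 0.2720961324492295
[-0.55  0.09  2.03 -0.    1.04 -2.13]
```

```bash
python3 -m crank '[[-0.1,0,0,-1,0,-0.5,-0.9],[-0.1,0,0,-1.5,0,-0.5,-0.9],[-0.1,0,0,-1.5,0.2,-0.5,-0.9],[-0.1,0,0,-1.5,0.4,-0.5,-0.9],[-0.1,0,0,-1.5,0.6,-0.5,-0.9],[-0.1,0,0,-1.5,0.6,-0.5,-0.9],[0,0,0,-1.5,0.6,-0.5,-0.9],[0,0,0,-1.2,0.6,-0.4,-0.9],[0,0,0,-0.8,0.6,0,-0.9],[0,0,0,0,0,0,-0.9]]' 60
python3 - <<'E'
from h import *
need(flat([417.4,-357,175],90),10)
im=cams.grab_frame('top');crop('top',385,160,505,250,6,'t10.png',im)
im=cams.grab_frame('scene');crop('scene',195,195,315,295,6,'s10.png',im)
E
```

```text
clock: 15.7
eef_pos: [416.6, -354.9, 185.7]
tcp_rot: [-1.567, -0.008, 1.576]
contact_force: [-0.6, 0.0, -1.5]
opening: 0.269
cur [ 416.63 -354.87  185.69] rpy [-89.81  -0.44  90.3 ] total turn [-0.19  0.31  0.44] shift cm [-0.22  1.07 -0.08]
per row x10 [-0.02  0.03  0.04] [-0.02  0.11 -0.01]
t 15.7 F [-0.61  0.01 -1.53] open 0.2685831989977089
```

View pics/t10.png

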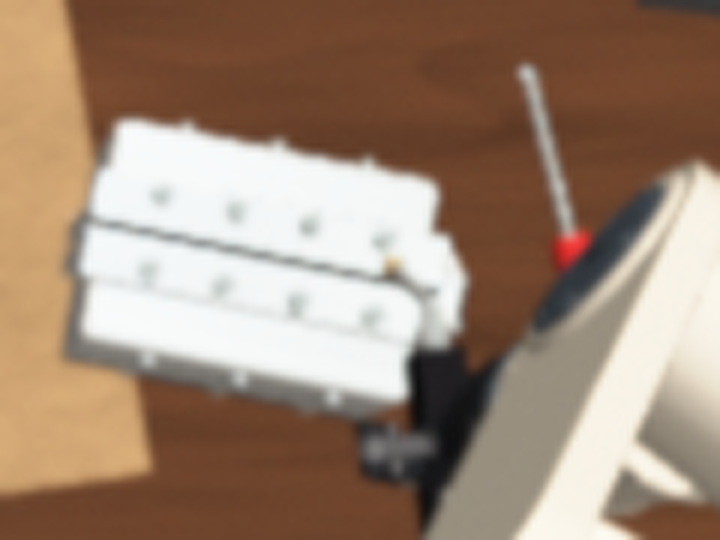

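View pics/s10.png

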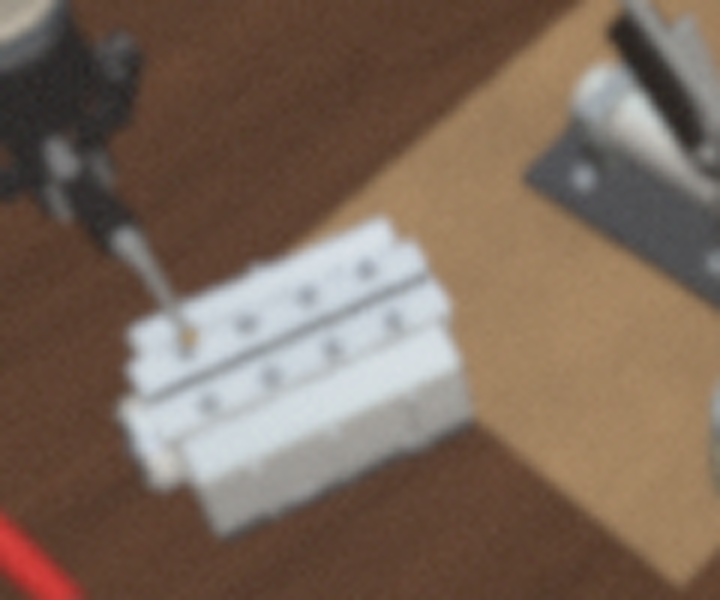

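Top: the brass ball at (450,204), over the joint near the first bolts; scene: ball at (226.5,251). Triangulate.

```bash
cat >> h.py <<'E'
def tri(a,b):
    A=[];B=[]
    for n,u in(('top',a),('scene',b)):
        o,d=ray(n,np.array(u));d/=np.linalg.norm(d);P=np.eye(3)-np.outer(d,d);A.append(P);B.append(P@o)
    return np.linalg.lstsq(np.vstack(A),np.hstack(B),rcond=None)[0]
E
python3 - <<'E'
from h import *
f=lambda c,o:np.array(c)/6+np.array(o)-.42
print(tri(f((392,265),(385,160)),f((190,338),(195,195))))
print('proj model', (proj('top',[[521.6,-354.9,134],[525.6,-354.9,134]])-[385,160]+.42)*6,(proj('scene',[[521.6,-354.9,134]])-[195,195]+.42)*6)
# seam in scene: bolts far/near rows check
d=np.array([np.cos(np.radians(76.4)),np.sin(np.radians(76.4)),0]);c=np.array([536.5,-298.8,90]);n=np.array([d[1],-d[0],0])
print('seam ends scene',(proj('scene',[c-95*d,c+95*d])-[195,195]+.42)*6)
print('bolts',(proj('scene',[c+k*21*n+y*d+[0,0,6] for k in(-1,1) for y in(-60,-20,20,60)])-[195,195]+.42)*6)
E
```

```text
[ 522.79 -352.88  133.8 ]
proj model [[396.35 267.14]
 [395.69 259.5 ]] [[186.06 338.52]]
seam ends scene [[144.54 402.47]
 [433.64 273.26]]
bolts [[185.33 346.47]
 [246.82 319.26]
 [307.5  292.41]
 [367.37 265.9 ]
 [209.08 400.39]
 [271.41 372.35]
 [332.91 344.67]
 [393.58 317.35]]
```

```bash
python3 -m crank '[[0,0,0.2,-0.2,0.3,0,-0.9],[0,0,0.2,-0.1,0.5,0,-0.9],[0,0,0,0,0.5,0,-0.9],[0,0,0,0,0.5,0,-0.9],[0,0,0,0,0.4,0,-0.9],[0,0,0,0,0.2,0,-0.9],[0,0,0,0,0,0,-0.9],[0,0,0,0,0,0,-0.9],[0,0,0,0,0,0,-0.9],[0,0,0,0,0,0,-0.9]]' 60
python3 - <<'E'
from h import *
need(flat([416.8,-357.5,152.5],90),5)
E
```

```text
clock: 16.63
eef_pos: [416.2, -354.0, 161.4]
tcp_rot: [-1.568, -0.0, 1.578]
contact_force: [0.4, -0.1, -1.7]
opening: 0.27
cur [ 416.17 -353.98  161.35] rpy [-89.85  -0.02  90.42] total turn [-0.15  0.42  0.02] shift cm [-0.35  0.88 -0.06]
per row x5 [-0.03  0.08  0.  ] [-0.07  0.18 -0.01]
t 16.6333 F [ 0.38 -0.11 -1.67] open 0.2697124416903404
```

```bash
python3 -m crank '[[0,0,0,-0.2,0.2,-0.1,-0.9],[0,0,0,-0.2,0.2,0,-0.9],[0,0,0,-0.1,0.2,0,-0.9],[0,0,0,0,0.2,0,-0.9],[0,0,0,0,0.1,0,-0.9],[0,0,0,0,0,0,-0.9],[0,0,0,0,0,0,-0.9],[0,0,0,0,0,0,-0.9],[0,0,0,0,0,0,-0.9],[0,0,0,0,0,0,-0.9]]' 60
python3 - <<'E'
from h import *
need(flat([416.8,-357.5,152.5],90),5)
im=cams.grab_frame('top');crop('top',385,160,505,250,6,'t11.png',im)
im=cams.grab_frame('scene');crop('scene',205,205,285,275,9,'s11.png',im)
E
```

```text
clock: 17.47
eef_pos: [417.5, -360.0, 151.7]
tcp_rot: [-1.569, 0.0, 1.578]
contact_force: [0.2, -0.3, -1.6]
opening: 0.27
cur [ 417.48 -359.99  151.75] rpy [-89.89   0.01  90.4 ] total turn [-0.11  0.4  -0.01] shift cm [ 0.25 -0.08  0.07]
per row x5 [-0.02  0.08 -0.  ] [ 0.05 -0.02  0.01]
t 17.4667 F [ 0.15 -0.35 -1.61] open 0.2695498970782273
```

View pics/t11.png

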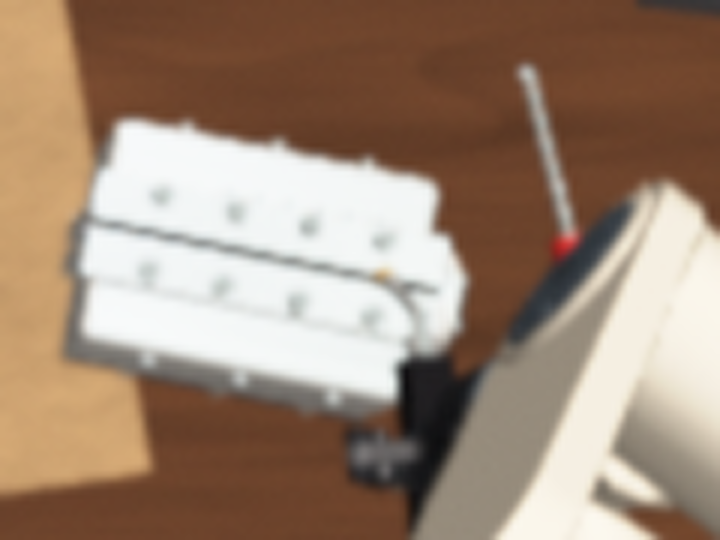

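View pics/s11.png

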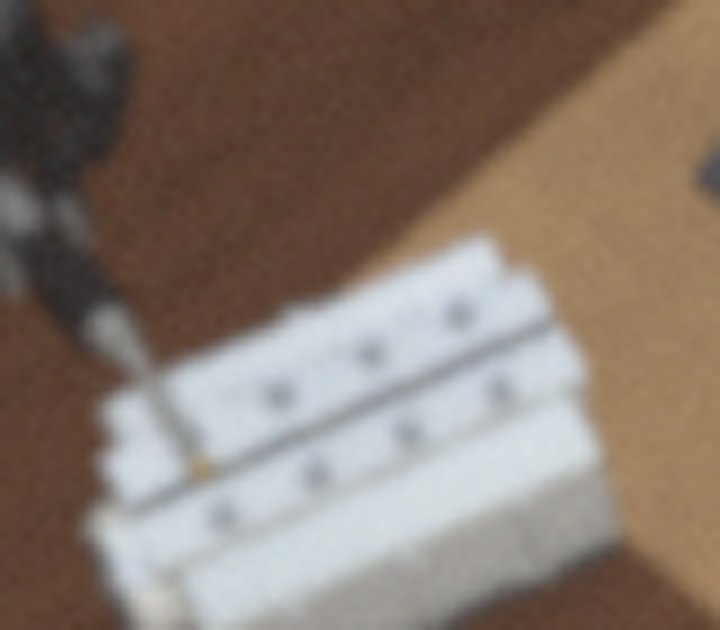

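The ball sits on the joint between the first bolts (top 448.8,205.8; scene 227.5,257), about 4 mm above it. Trace begins at about 45 mm/s.

```bash
python3 -m crank '[[0,0,0,0.2,0,-0.05,-0.9],[0,0,0,0.35,0,-0.09,-0.9],[0,0,0,0.35,0,-0.09,-0.9],[0,0,0,0.35,0,-0.09,-0.9],[0,0,0,0.35,0,-0.09,-0.9],[0,0,0,0.35,0,-0.09,-0.9],[0,0,0,0.35,0,-0.09,-0.9],[0,0,0,0.35,0,-0.09,-0.9],[0,0,0,0.35,0,-0.09,-0.9],[0,0,0,0.35,0,-0.09,-0.9]]' 60
cat >> h.py <<'E'
def seamrep():
    s=r.sense();tip=s['eef_pos']+[105.7,1,-57.8];d=np.array([.235,.972]);q=tip[:2]-[536.5,-298.8]
    print('seam y',q@d,'x',q@[.972,-.235],'h',tip[2]-90,'F',s['contact_force'],'rpy',np.degrees(s['tcp_rot']))
E
python3 -c "
from h import *
seamrep()"
```

```text
clock: 18.4
eef_pos: [426.8, -323.0, 152.0]
tcp_rot: [-1.569, 0.0, 1.578]
contact_force: [-0.6, 0.3, -1.4]
opening: 0.271
seam y -23.457131335876326 x 1.5514747380708416 h 4.214395213219845 F [-0.62  0.32 -1.44] rpy [-89.91   0.02  90.39]
```

```bash
python3 -m crank '[[0,0,0,0.35,0,-0.06,-0.9],[0,0,0,0.35,0,-0.06,-0.9],[0,0,0,0.35,0,-0.06,-0.9],[0,0,0,0.35,0,-0.06,-0.9],[0,0,0,0.35,0,-0.08,-0.9],[0,0,0,0.35,0,-0.08,-0.9],[0,0,0,0.35,0,-0.08,-0.9],[0,0,0,0.35,0,-0.08,-0.9],[0,0,0,0.35,0,-0.08,-0.9],[0,0,0,0.35,0,-0.08,-0.9]]' 60; 
python3 -c "
from h import *
seamrep()
im=cams.grab_frame('top');crop('top',385,160,505,250,6,'t12.png',im)"
```

```text
clock: 19.23
eef_pos: [434.5, -284.0, 152.0]
tcp_rot: [-1.569, 0.0, 1.578]
contact_force: [-0.9, -0.3, -1.3]
opening: 0.269
seam y 16.229930006909402 x -0.10401466188396889 h 4.237490546425946 F [-0.85 -0.26 -1.34] rpy [-89.92   0.03  90.4 ]
```

View pics/t12.png

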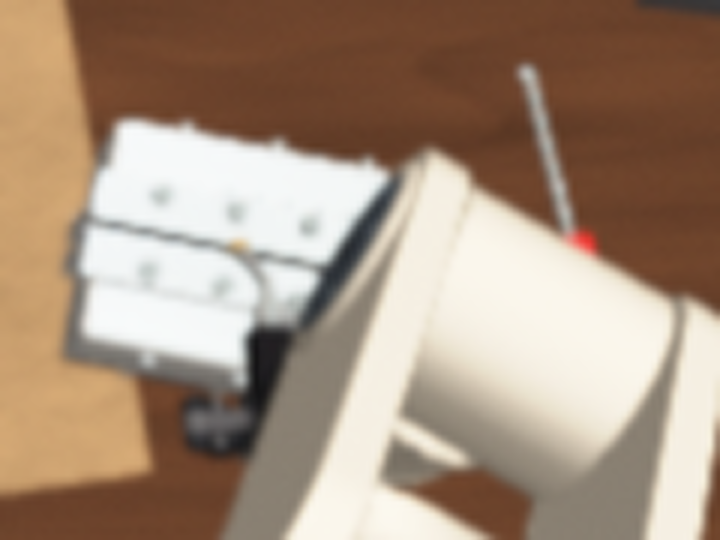

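The ball is at (424.7,200.6), on the joint line near the third bolt pair, as calculated. Continue to the end.

```bash
python3 -m crank '[[0,0,0,0.25,0,-0.06,-0.9],[0,0,0,0.35,0,-0.08,-0.9],[0,0,0,0.35,0,-0.08,-0.9],[0,0,0,0.35,0,-0.08,-0.9],[0,0,0,0.35,0,-0.08,-0.9],[0,0,0,0.35,0,-0.08,-0.9],[0,0,0,0.35,0,-0.08,-0.9],[0,0,0,0.35,0,-0.08,-0.9],[0,0,0,0.35,0,-0.08,-0.9],[0,0,0,0.35,0,-0.08,-0.9]]' 60; 
python3 -c "
from h import *
seamrep()"
```

```text
clock: 20.12
eef_pos: [442.9, -246.2, 152.0]
tcp_rot: [-1.569, 0.0, 1.578]
contact_force: [-0.2, 0.2, -0.7]
opening: 0.267
seam y 54.98402057338038 x -0.8380217557015764 h 4.241008315395547 F [-0.21  0.18 -0.74] rpy [-89.92   0.02  90.39]
```

```bash
python3 -m crank '[[0,0,0,0.2,0,-0.05,-0.9],[0,0,0,0.1,0,-0.05,-0.9],[0,0,0,0,0,0,-0.9],[0,0,0,0,0,0,-0.9],[0,0,0,0,0,0,-0.9],[0,0,0,0,0,0,-0.9],[0,0,0,0,0,0,-0.9],[0,0,0,0,0,0,-0.9],[0,0,0,0,0,0,-0.9],[0,0,0,0,0,0,-0.9]]' 60; 
python3 -c "
from h import *
seamrep()
im=cams.grab_frame('top');crop('top',385,160,505,250,6,'t13.png',im)
im=cams.grab_frame('scene');crop('scene',205,205,285,275,9,'s13.png',im)"
```

```text
clock: 20.95
eef_pos: [444.1, -242.6, 152.0]
tcp_rot: [-1.569, 0.0, 1.578]
contact_force: [0.5, -0.5, -1.8]
opening: 0.27
seam y 58.77391272322117 x -0.5002347100379674 h 4.245953047283095 F [ 0.55 -0.46 -1.79] rpy [-89.92   0.03  90.4 ]
```

View pics/t13.png

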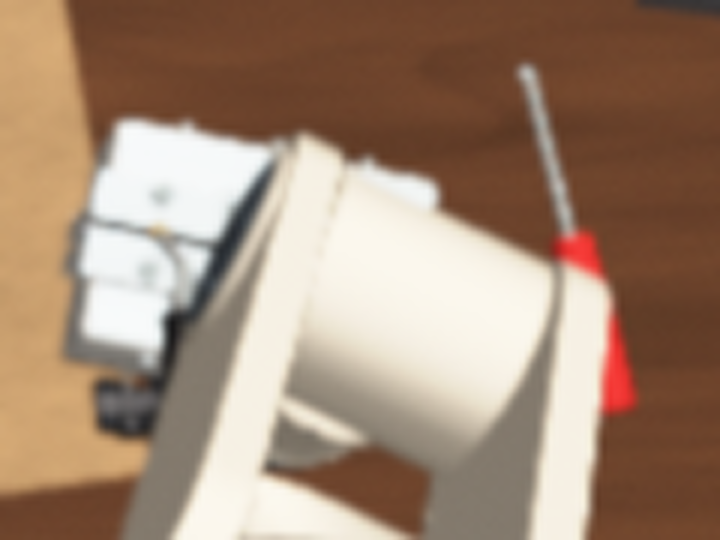

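View pics/s13.png

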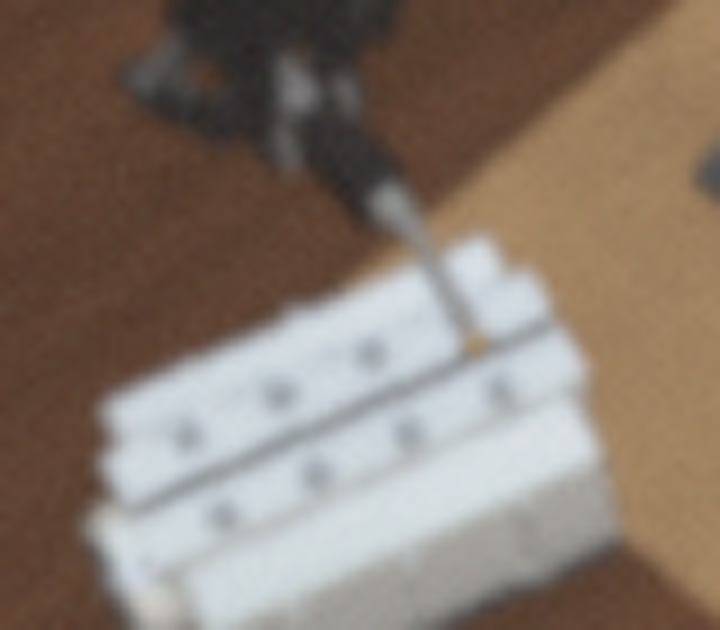

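The ball is on the joint between the last bolts (top 412,198.7; scene 258,243). Lift and go back the same way.

```bash
python3 -m crank '[[0,0,0,0,-0.5,0,-0.9],[0,0,0,0,-1,0,-0.9],[0,0,0,0,-1.5,0,-0.9],[0,0,0,0,-1.5,0.5,-0.9],[0,0,0,0,-1.5,1,-0.9],[0,0,0,0,-1,1,-0.9],[0,0,0,1,-0.5,1,-0.9],[0,0,0,1.5,0,1,-0.9],[0,0,0,2,0,0.5,-0.9],[0,0,0,2.5,0,0.2,-0.9]]' 60; python3 -c "
from h import *
need(flat([385,100,233],90),10)"
```

```text
clock: 21.88
eef_pos: [391.6, -174.9, 238.2]
tcp_rot: [-1.575, 0.005, 1.575]
contact_force: [1.0, 1.2, -1.4]
opening: 0.272
cur [ 391.58 -174.9   238.25] rpy [-90.25   0.28  90.22] total turn [ 0.25  0.22 -0.28] shift cm [27.49  0.39  0.55]
per row x10 [ 0.03  0.02 -0.03] [2.75 0.05 0.06]
t 21.8833 F [ 0.96  1.16 -1.39] open 0.27181607094069177
```

```bash
python3 -m crank '[[0,0,0,2.8,0,0.2,-0.9],[0,0,0,3,0,0.2,-0.9],[0,0,0,3,0,0.1,-0.9],[0,0,0,3,0,0,-0.9],[0,0,0,3,0,0,-0.9],[0,0,0,3,0,0,-0.9],[0,0,0,3,0,0,-0.9],[0,0,0,3,0,0,-0.9],[0,0,0,2.5,0,0,-0.9],[0,0,0,2,0,0,-0.9]]' 60; python3 -c "
from h import *
need(flat([563.6,280.5,220],90),12)"
```

```text
clock: 22.72
eef_pos: [384.4, 120.7, 247.5]
tcp_rot: [-1.59, 0.005, 1.57]
contact_force: [0.4, -0.7, -1.7]
opening: 0.271
cur [384.38 120.7  247.54] rpy [-91.08   0.27  89.93] total turn [ 1.08 -0.07 -0.27] shift cm [ 16.01   3.02 -17.85]
per row x12 [ 0.09 -0.01 -0.02] [ 1.33  0.24 -1.49]
t 22.7167 F [ 0.39 -0.74 -1.71] open 0.27107457829933496
```

```bash
python3 -m crank '[[0.2,0,-0.1,1.5,0.1,-1.5,-0.9],[0.2,0,-0.1,1.7,0.1,-1.9,-0.9],[0.2,0,-0.1,1.7,0.1,-1.9,-0.9],[0.2,0,0,1.7,0.1,-1.9,-0.9],[0,0,0,1.7,0.1,-1.9,-0.9],[0,0,0,1.7,0.1,-1.9,-0.9],[0,0,0,1.7,0.1,-1.9,-0.9],[0,0,0,1.5,0,-1.9,-0.9],[0,0,0,1,0,-1.5,-0.9],[0,0,0,0,0,0,-0.9]]' 60; python3 -c "
from h import *
need(flat([563.6,280.5,180],90),10)"
```

```text
clock: 23.55
eef_pos: [552.5, 276.7, 252.0]
tcp_rot: [-1.583, -0.005, 1.577]
contact_force: [-0.1, -0.2, -1.4]
opening: 0.269
cur [552.54 276.7  252.03] rpy [-90.69  -0.31  90.36] total turn [0.69 0.36 0.31] shift cm [ 0.33  7.22 -1.02]
per row x10 [0.07 0.04 0.03] [ 0.04  0.72 -0.11]
t 23.55 F [-0.09 -0.17 -1.42] open 0.26865781058574284
```

```bash
python3 -m crank '[[0.3,0.2,0.2,0.2,0.2,-0.5,-0.9],[0.3,0.2,0.1,0.1,0.5,-0.4,-0.9],[0,0,0,0,1,-0.1,-0.9],[0,0,0,0,1.2,0,-0.9],[0,0,0,0,1.2,0,-0.9],[0,0,0,0,1.2,0,-0.9],[0,0,0,0,1,0,-0.9],[0,0,0,0,0.4,0,-0.9],[0,0,0,0,0,0,-0.9],[0,0,0,0,0,0,-0.9]]' 60; python3 -c "
from h import *
need(flat([563.9,280.8,116],90),10)
im=cams.grab_frame('scene');crop('scene',315,85,415,215,6,'s14.png',im)"
```

```text
clock: 24.38
eef_pos: [559.8, 277.2, 177.6]
tcp_rot: [-1.567, 0.003, 1.569]
contact_force: [0.2, 0.2, -0.9]
opening: 0.273
cur [559.81 277.2  177.6 ] rpy [-89.75   0.17  89.87] total turn [-0.25 -0.13 -0.17] shift cm [ 0.38  6.16 -0.43]
per row x10 [-0.02 -0.01 -0.02] [ 0.04  0.62 -0.04]
t 24.3833 F [ 0.22  0.21 -0.92] open 0.27337253988636384
```

View pics/s14.png

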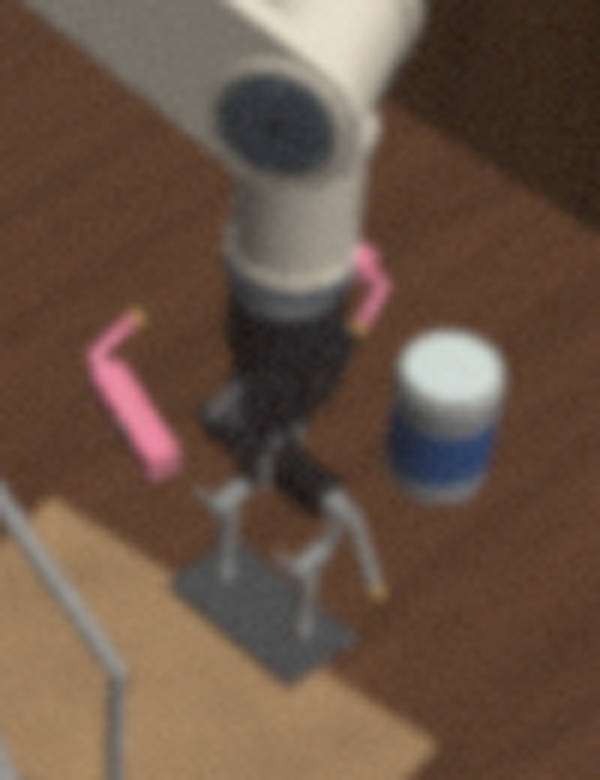

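Probe hangs level above the forks (tip at scene 378,183). Correct sideways by 4 mm in each direction and lower.

```bash
python3 -m crank '[[-0.1,0,0,0.2,0,-0.2,-0.9],[-0.1,0,0,0.1,0.2,-0.2,-0.9],[0,0,0,0,0.6,0,-0.9],[0,0,0,0,0.8,0,-0.9],[0,0,0,0,0.8,0,-0.9],[0,0,0,0,0.8,0,-0.9],[0,0,0,0,0.5,0,-0.9],[0,0,0,0,0.2,0,-0.9],[0,0,0,0,0,0,-0.9],[0,0,0,0,0,0,-0.9]]' 60; python3 -c "
from h import *
need(flat([563.9,280.8,116],90),10)"
```

```text
clock: 25.27
eef_pos: [565.3, 281.0, 135.9]
tcp_rot: [-1.573, 0.002, 1.569]
contact_force: [0.4, 0.0, -1.6]
opening: 0.269
cur [565.26 281.04 135.87] rpy [-90.12   0.09  89.88] total turn [ 0.12 -0.12 -0.09] shift cm [-0.02  1.99  0.14]
per row x10 [ 0.01 -0.01 -0.01] [-0.    0.2   0.01]
t 25.2667 F [ 0.4   0.03 -1.65] open 0.2692491709002881
```

```bash
python3 -m crank '[[0,0,0,0,0.3,0.1,-0.9],[0,0,0,0,0.4,0,-0.9],[0,0,0,0,0.4,0,-0.9],[0,0,0,0,0.4,0,-0.9],[0,0,0,0,0.2,0,-0.9],[0,0,0,0,0.1,0,-0.9],[0,0,0,0,0,0,-0.9],[0,0,0,0,0,0,-0.9],[0,0,0,0,0,0,-0.9],[0,0,0,0,0,0,-0.9]]' 60; python3 -c "
from h import *
need(flat([563.9,280.8,115.5],90),10)"
```

```text
clock: 26.1
eef_pos: [564.8, 281.3, 116.9]
tcp_rot: [-1.574, 0.001, 1.569]
contact_force: [0.3, -0.9, -2.0]
opening: 0.27
cur [564.81 281.31 116.88] rpy [-90.2    0.05  89.88] total turn [ 0.2  -0.12 -0.05] shift cm [-0.05  0.14  0.09]
per row x10 [ 0.02 -0.01 -0.01] [-0.01  0.01  0.01]
t 26.1 F [ 0.32 -0.89 -2.  ] open 0.27017923796360444
```

```bash
python3 -m crank '[[0,0,0,0,0.1,0.05,-0.9],[0,0,0,0,0.05,0,-0.9],[0,0,0,0,0,0,-0.9],[0,0,0,0,0,0,-0.2],[0,0,0,0,0,0,0],[0,0,0,0,0,0,0.3],[0,0,0,0,0,0,0.6],[0,0,0,0,0,0,1],[0,0,0,0,0,0,1],[0,0,0,0,0,0,1]]' 60; python3 -c "
from h import *
need(flat([563.9,280.8,240],90),10)"
```

```text
clock: 26.93
eef_pos: [565.3, 281.8, 116.7]
tcp_rot: [-1.577, -0.0, 1.569]
contact_force: [0.1, 0.4, -0.0]
opening: 1.002
cur [565.29 281.84 116.72] rpy [-90.35  -0.02  89.88] total turn [ 0.35 -0.12  0.02] shift cm [ -0.1  -12.33   0.06]
per row x10 [ 0.03 -0.01  0.  ] [-0.01 -1.23  0.01]
t 26.9333 F [ 0.11  0.35 -0.04] open 1.0018543883941016
```

```bash
python3 -m crank '[[0,0,0,-0.1,-0.5,0,1],[0,0,0,0,-1,0,1],[0,0,0,0,-1.5,0,1],[0,0,0,0,-2,0,1],[0,0,0,0,-2,0,1],[0,0,0,0,-2.5,0,1],[0,0,0,0,-2.5,1,1],[0,0,0,0,-1,3,1],[0,0,0,0,0,4,1],[0,0,0,0,0,4,1]]'; python3 -m crank '[[0,0,0,0,0,4,1],[0,0,0,0,0,3,1],[0,0,0,0,0,0,1],[0,0,0,0,0,0,1],[0,0,0,0,0,0,1],[0,0,0,0,0,0,1],[0,0,0,0,0,0,1],[0,0,0,0,0,0,1],[0,0,0,0,0,0,1],[0,0,0,0,0,0,1]]'; python3 -c "
from h import *
im=cams.grab_frame('top');cv2.imwrite('pics/top15.png',im);crop('top',225,150,305,230,7,'t15.png',im)
im=cams.grab_frame('scene');crop('scene',275,105,405,255,5,'s15.png',im)
print(r.sense()['contact_force'])"
```

```text
clock: 27.77
eef_pos: [447.9, 281.0, 258.9]
tcp_rot: [-1.584, -0.004, 1.564]
contact_force: [-0.3, 1.1, 1.3]
opening: 0.999
clock: 28.6
eef_pos: [372.9, 280.9, 264.2]
tcp_rot: [-1.589, -0.009, 1.564]
contact_force: [-0.5, 0.9, 0.2]
opening: 1.002
[-0.07  1.28 -0.4 ]
```

View pics/t15.png

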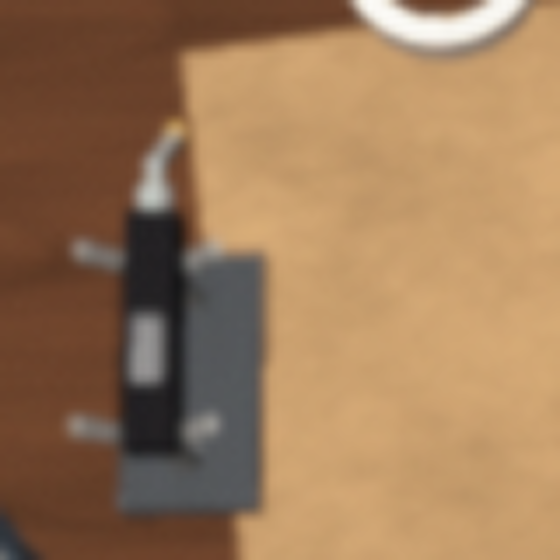

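View pics/s15.png

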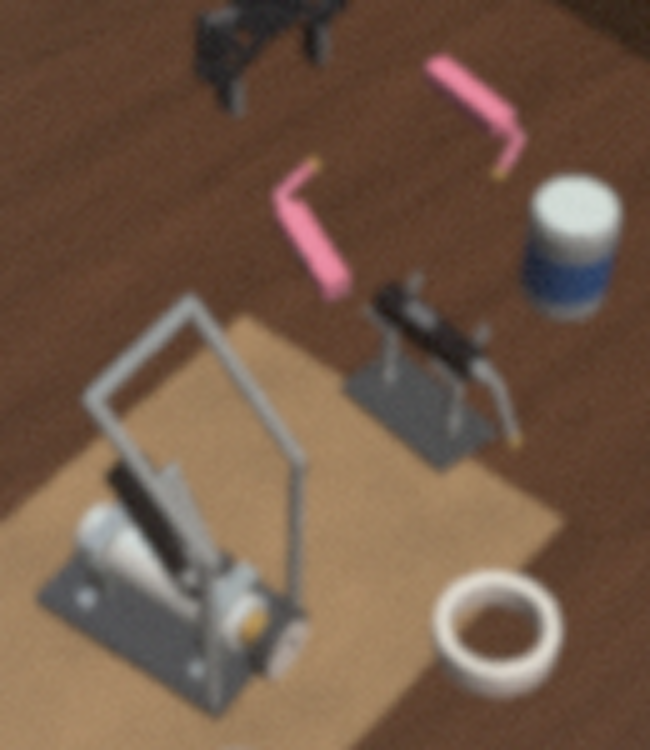

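View pics/top15.png

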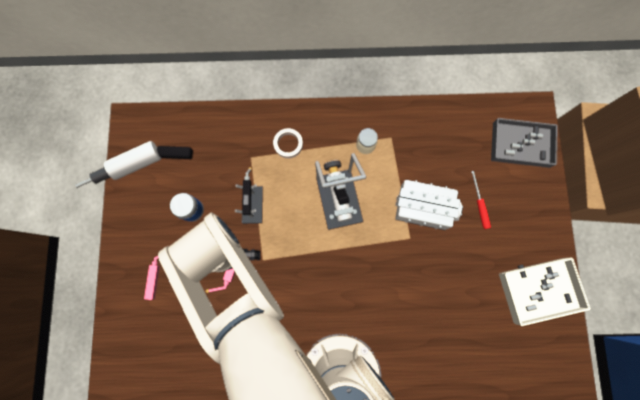

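The probe lies in the forks as before: handle at top (247,197), under half a pixel (about 1 mm) from the first picture. The lever is out, and tape, jar, tin and screwdriver have not moved. The arm is clear.

```bash
python3 -c "
from rig import order
print(order.sign_off())"
```

```text
the job is handed in; nothing more can be done
None
```

I did all the steps in order and handed the job in at about 28.7 s of the 72 s allowed; the system reports no verdict.

- **Pump:** I gave it two full strokes. The fingers closed to about 39 mm each time (40 mm is fully squeezed), and I held that for more than 0.4 s. The pictures after each stroke show the lever sprung back out. I could not read the trigger angle or the finger force on the grip directly.
- **Joint:** The probe tip ran from about 61 mm before the middle of the joint to 58 mm past it. It stayed about 4 mm above the metal and within about 2 mm of the joint line, at roughly 47 mm/s. The wrist force showed no sign of contact. These positions come from the measured arm pose plus a tip offset I triangulated once. The pictures at the start, middle and end agreed with them.
- **Finish:** The probe is back in its forks, nose the same way, within about 1 mm of how it first lay in the top picture. The lever is out, the tape, jar, tin and screwdriver look unmoved, and the arm is clear of everything.

No check failed. The largest disagreement was in the probe's lengthwise position before I picked it up. The estimates differed by about 5 mm: the handle and plate edges put its centre at x 560–562 mm, and the tip at about 566 mm. That is within the tolerance, and the pictures over the casing settled it.

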